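# Torque the clutch plate's centre nut to the click

## Robot

A 6-joint arm with a two-finger parallel gripper is mounted at the origin on a cart in front of the work surface, level with it; the furniture and walls round the work are solid. World frame = base frame: x ahead of the robot, y to its left, z up, the work surface at z = 0. Lengths are in m, angles in rad, forces in N, time in s.
With the tool pointing down it reaches from about 0.25 to 0.775 m from the base axis. Payload 4 kg.
Tool frame: the origin (TCP) lies midway between the tips of the shut fingers; the grasp point (between the pads) lies 19 mm behind it (robot.tcp_to_grasp is the distance from the TCP to the grasp point, in m); x points along the fingers, y is the direction in which the jaws open and shut, and the axes are right-handed (so a half turn about x gives the same grasp; the last joint's range is limited). The gripper opens to 94 mm and grips with 3 to 60 N. Pads are 16 mm wide; open, the fingers measure 119 mm over their backs; the gripper's body (75 mm by 177 mm) begins 78 mm behind the grasp point.
Start: joints at [1.083, 0.087, 1.371, -0, 1.684, -0.103], TCP at [0.206, 0.51, 0.206] pointing down, gripper open.
Joint ranges: [-3.1, 3.1], [-0.76, 2.03], [0.27, 2.55], [-1.08, 4.22], [0.17, 2.65], [-2.57, 2.57]. Speed limits (rad/s): [2.79, 2.79, 3.14, 3.14, 3.14, 3.14].

## Interface

Orientations are given as [roll, pitch, yaw] about the fixed x, y, z axes, in that order (R = Rz(yaw) Ry(pitch) Rx(roll)).
In Python, from bench import robot gives the robot as it stands.
- The arm moves only by the tool send_rows, never from a script. Its argument "increments" is a list of rows, each a list of 5 numbers: the opening, from -1 (shut) to 1 (fully open), so that 0 is half open, then the shift along the tool's x, y, z in m, then the turn about the tool's x in rad. In form: [[hand, tx, ty, tz, roll], ...]. A call has 1 to 5 rows; each row is the pose to reach, as a shift and turn from the pose commanded when the call began, along the tool's axes at that moment; what a row does not reach only later rows make up. A row lasts 1/12 s, in which the tool goes at most 41.7 mm and 7.16 degrees, less where a joint would pass 70% of its speed; a pose out of reach is approached as far as the arm can. A call with a gripper value outside its range is refused whole. The fingers move at their own pace and stop on an object; the grip force is fixed at half the most. Time passes only in rows, so rows that repeat a pose let the fingers close. It gives the time, the measured TCP pose, the force and the opening at its end, in the units of the state.
- robot.get_obs(): the state, without advancing time (a new reading comes with each control period).
- robot.snapshot(name): name is "scene" or "top" or "wrist"; returns a dict with "image" (384x512x3 uint8, red, green, blue), "intrinsics" (3x3 intrinsics, pixels), "k1" (the pictures are not rectified: a ray, as slopes to the right and down, at radius r is drawn at 1 + k1 r^2 times it, then the intrinsics apply), "world_from_camera" (4x4, takes a point from camera to world coordinates). Camera axes: x right, y down, z forward; pixel columns grow to the right and rows downward; lengths in m; the calibration is good to about 2 mm. A picture is of the moment at which its call begins. There is no depth.
- robot.close_job(): hands the job in, once; it reports no verdict.
The state is a dict: "time": time; "joint_positions": joint angles; "qvel": joint speeds; "joint_torque": joint torques, N m; "tool_pos": TCP position; "ee_rot": TCP orientation; "wrist_force": force on the tool from outside, world axes, zero at the start; "wrist_torque": the same for the moment, N m; "width": finger opening in m.
Only numpy, scipy, OpenCV 4.12 (cv2) and the standard library are available. Lean on these libraries where they do the work, as an engineer would, in place of code of your own. Each camera call takes 0.05 s, during which the arm holds its last target.

## Task

Finish the clutch plate by tightening its centre nut with the click wrench: first take the piston that stands in the wrench's swing and stand it upright in the wooden tray beside the other piston. Then lift the wrench from its rest, set its ring right down over the nut and let go, take it again by the rubber grip and pull it clockwise (seen from above) until the nut is home and the wrench clicks over, and stop at once, well before the handle has swung through its free travel. Ease off, let go and leave the wrench lying on the nut, without hitting the pistons with it or shifting the other loose things.

Things in the scene. Friction and masses are not known exactly. Their poses are not given: they have to be found in the camera images.
- wrench: The loose click wrench (about 0.48 kg, 306 mm long, right way up). Origin: centre of the ring, level with its underside; x along the handle to the grip end, z up. Along x: bare steel tube, 20 mm thick, from 68 to 163 mm; rubber grip, 26 mm thick, from 167 to 263 mm; end 270 mm; the axis of both lies at z = 10.5 mm. Balances at about x = 40 mm.
- wrench_rest: Fixed wooden rest (board 310 x 88 x 8 mm, x along it) in which the wrench lies level at the start, its underside 16 mm above the bench. The ring lies on a pad; the grip is sunk in a trough between walls as high as itself (39 mm above the bench, 70 mm over all), so the wrench can be taken only by its bare tube; straight up it comes out freely. Origin: under the middle.
- wrench_tube (a point): Point on the axis of the bare tube, 90 mm from the ring's centre: the place to lift the wrench, clear of the rest and, later, of the clutch plate. Axes as the wrench's.
- wrench_grip (a point): Middle of the rubber grip, on its axis, 215 mm from the ring's centre: the place to pull (within 40 mm of it). Axes as the wrench's. With the wrench on the nut it is about 45 mm above the bench with air beneath.
- wrench_ring (a point): Centre of the wrench's ring, on the underside of the dark six-sided insert in it; x toward the handle, z up. The ring is 22 mm high and 73 mm across; the insert's hole goes right through, 44 mm across flats, one pair of flats square to x, chamfered 2 mm. It fits the nut when its x is at a multiple of 60 degrees to the nut's x, with about 8 degrees of play either way.
- wrench_insert (a joint): Click joint (rad): turn of the handle against the insert, about the ring's axis. 0: held by a spring until the pull at the grip reaches about 8 N; then it breaks over: the handle swings on clockwise, the insert stays, and the pull falls steadily toward 2.5 N until a hard stop at 0.16 (34 mm at the grip). It must not pass 0.13. It snaps back to 0 when eased.
- nut (a joint): Turn of the nut (rad, growing clockwise seen from above). Starts at 0.20 to 0.38 and turns with a drag of 0.25 Nm (about 1.2 N at the grip) until it seats hard at 0.50; only then can the wrench click.
- nut_base (a point): Centre of the nut's underside, on its upright axis; turns with the nut; z up. Steel six-sided nut, 41 mm across flats (one pair square to x), 24 mm high, upper edge chamfered. It stands on a washer 72 mm across whose top, 34.5 mm above the bench, carries the ring when fully down. A shaft end, 26 mm thick, stands 8 mm out of the nut.
- jig: Fixed holding jig, base 124 x 124 x 8 mm, origin on the bench under the nut; it carries the round clutch plate (136 mm across, its rim level with the washer, 34.5 mm). Toward the robot stands a fixed wooden assembly block, 58 mm high (up to x = 0.48 m, y from -0.18 to 0.08 m), so the handle can swing freely only on the -y side of the nut.
- piston_a: The piston to clear away: grey aluminium, 62 mm in diameter, 54 mm high, 0.21 kg, standing crown up on the bench 165 to 205 mm from the nut, right in the wrench's swing. Origin: centre of its underside.
- piston_b: The like piston that already stands in the tray, toward the tray's -y end. Origin: centre of its underside.
- tray: Fixed shallow wooden tray, 119 x 228 mm, origin at the centre of its underside, y along its length; floor 6 mm above the bench, inside 99 x 210 mm, walls 9 mm thick and 36 mm high. Its +y half is free. To its left stands a fixed upright shaft, 0.35 m tall and 110 mm thick, at x = 0.64, y = 0.34 m: keep the arm clear of it.
- sleeve: Bystander: spacer sleeve, 24 mm in diameter, 52 mm high, standing. Origin: centre of its underside.
- spring: Bystander: valve spring, 28 mm in diameter, 42 mm high, standing. Origin: centre of its underside.
- ratchet: Bystander: ratchet handle, 187 mm long along its y axis, 36 mm high at the head, lying. Origin: centre of its underside.
- bearing: Bystander: ball bearing, 47 mm in diameter, 14 mm high, lying. Origin: centre of its underside.
- bolt_a: Bystander: hex bolt, 66 mm long, 18 mm high, lying near the piston. Origin: centre of its underside.
- bolt_b: Bystander: hex bolt, 55 mm long, 23 mm high, lying beyond the swing. Origin: centre of its underside.
Things that resemble listed ones, but are neither listed nor needed, are in the scene too. Leave any orange or yellow look-alike of the piston_a alone.

How it is judged:
On the way, in this order (a step that is already met when the one before it is completed fails the run):
1. the piston stands upright in the tray, let go (x of piston_a in the frame of tray between -0.024 and 0.024 m and y of piston_a in the frame of tray between -0.08 and 0.08 m and z of piston_a in the frame of tray below 0.012 m and angle between piston_a's own z axis and vertical below 0.1 rad and contact force between the fingers and piston_a below 0.1 N and linear speed of piston_a below 0.03 m/s), for 0.2 s.
2. the wrench's ring lies right down over the nut and the wrench has been let go (horizontal distance between wrench_ring and nut_base below 0.005 m and z of wrench_ring in the frame of nut_base below 0.005 m and angle between the z axis of wrench_ring and the z axis of nut_base, either way round below 0.12 rad and contact force between the fingers and wrench below 0.1 N and linear speed of wrench below 0.03 m/s), for 0.2 s.
3. the nut is home and the wrench, pulled at its rubber grip, has clicked over (horizontal distance between wrench_ring and nut_base below 0.005 m and z of wrench_ring in the frame of nut_base below 0.005 m and angle between the z axis of wrench_ring and the z axis of nut_base, either way round below 0.12 rad and value of joint nut above 0.48 rad and value of joint wrench_insert above 0.012 rad and distance between the grasp point and wrench_grip below 0.055 m), for 0.05 s.
At the end, for the whole second after the job is handed in: The nut is home (joint above 0.48), the wrench has snapped back straight (below 0.012 rad) and lies still on the nut, let go, its ring within 5 mm of the nut's axis and within 5 mm of fully down and level within 0.12 rad; the cleared piston stands still and upright (0.1 rad) on the tray's floor (horizontal distance between wrench_ring and nut_base below 0.005 m and z of wrench_ring in the frame of nut_base below 0.005 m and angle between the z axis of wrench_ring and the z axis of nut_base, either way round below 0.12 rad and x of piston_a in the frame of tray between -0.024 and 0.024 m and y of piston_a in the frame of tray between -0.08 and 0.08 m and z of piston_a in the frame of tray below 0.012 m and angle between piston_a's own z axis and vertical below 0.1 rad and value of joint nut above 0.48 rad and value of joint wrench_insert below 0.012 rad and linear speed of each of wrench, piston_a below 0.02 m/s and contact force between the fingers and wrench below 0.1 N); the robot touches nothing.
It fails at once if the wrench is pulled on past its click (click joint beyond 0.13 rad) (value of joint wrench_insert above 0.13 rad).
It fails at once if the wrench is made to click while it is not held within 60 mm of the middle of its grip (value of joint wrench_insert above 0.02 rad and distance between the grasp point and wrench_grip above 0.06 m).
It fails at once if the wrench hits a piston (more than 1 N) (contact force between wrench and piston_a above 1 N or contact force between wrench and piston_b above 1 N).
It fails at once if a piston is tipped over (more than 0.5 rad) (angle between any of piston_a, piston_b's own z axis and vertical above 0.5 rad).
It fails at once if a bystander (the piston in the tray, the spacer sleeve, the valve spring, the ratchet, the ball bearing, the long bolt, the short bolt) is shifted by more than 30 mm (distance of any of piston_b, sleeve, spring, ratchet, bearing, bolt_a, bolt_b from where it was at the start of the episode above 0.03 m).
It also fails if it takes over 72 s, if anything falls off the work surface, if the arm or the gripper's body presses on something with over 40 N, if the wrist force passes 120 N, or if a joint passes its speed limit or range.

## Working session

There is one attempt and no reset: what is moved stays moved. The work goes in short steps, Python scripts to look and compute and a tool call to move; the robot and the scene stay as the last step left them, time stands still between calls to the robot, and variables do not carry over. Pictures are saved under pics/ and viewed, and the job is handed in when it is done.

Besides the shell and the picture viewer there is one more tool, called after "Request:" by a JSON object that holds its "api" and its "payload". send_rows: Moves the arm, as the interface text tells. Its arguments: {"type":"object","properties":{"increments":{"type":"array"}},"required":["increments"]}

```bash
ls; mkdir -p pics
cat > h.py <<'E'
import numpy as np, cv2, pickle
from bench import robot
def snap(n,tag):
    s=robot.snapshot(n); cv2.imwrite(f'pics/{tag}.png',s['image'][:,:,::-1]); pickle.dump(s,open(f'pics/{tag}.pkl','wb')); return s
def load(tag): return pickle.load(open(f'pics/{tag}.pkl','rb'))
def ray(s,u,v):
    K=np.array(s['intrinsics']); k1=s['k1']
    d=np.array([(u-K[0,2])/K[0,0],(v-K[1,2])/K[1,1]]); x=d.copy()
    for _ in range(30): x=d/(1+k1*(x@x))
    T=np.array(s['world_from_camera']); w=T[:3,:3]@np.array([x[0],x[1],1]); return T[:3,3],w/np.linalg.norm(w)
def onz(s,u,v,z):
    o,w=ray(s,u,v); return o+w*(z-o[2])/w[2]
def proj(s,p):
    K=np.array(s['intrinsics']); T=np.array(s['world_from_camera']); c=T[:3,:3].T@(np.array(p,float)-T[:3,3]); x=c[:2]/c[2]; x=x*(1+s['k1']*(x@x)); return np.array([K[0,0]*x[0]+K[0,2],K[1,1]*x[1]+K[1,2]])
def tri(*a):
    A=np.zeros((3,3));b=np.zeros(3)
    R=[ray(*q) for q in a]
    for o,w in R:
        P=np.eye(3)-np.outer(w,w);A+=P;b+=P@o
    p=np.linalg.solve(A,b); return p,[np.linalg.norm((np.eye(3)-np.outer(w,w))@(p-o)) for o,w in R]
def show(tag,x0,y0,x1,y1,k,out):
    im=cv2.imread(f'pics/{tag}.png')[y0:y1,x0:x1]; cv2.imwrite(f'pics/{out}.png',cv2.resize(im,None,fx=k,fy=k,interpolation=cv2.INTER_CUBIC))
E
python3 - <<'E'
from h import *
for n in ['scene','top','wrist']:
    s=snap(n,n+'0'); print(n,np.round(s['world_from_camera'],3).tolist(),s['k1'],np.round(s['intrinsics'],1).tolist())
o=robot.get_obs(); print(o, robot.tcp_to_grasp)
E
```

```text
pics
scene [[0.684, -0.467, 0.56, -0.425], [-0.729, -0.427, 0.535, -0.936], [-0.011, -0.775, -0.632, 1.195], [0.0, 0.0, 0.0, 1.0]] 0.060218674635275575 [[485.4, 0.0, 259.3], [0.0, 485.4, 194.1], [0.0, 0.0, 1.0]]
top [[-0.007, -0.982, 0.19, 0.289], [-1.0, 0.007, 0.0, 0.017], [-0.001, -0.19, -0.982, 1.535], [0.0, 0.0, 0.0, 1.0]] 0.028248474791732 [[416.2, 0.0, 254.1], [0.0, 416.2, 190.5], [0.0, 0.0, 1.0]]
wrist [[0.376, 0.897, 0.233, 0.138], [0.927, -0.363, -0.097, 0.537], [-0.002, 0.253, -0.968, 0.384], [0.0, 0.0, 0.0, 1.0]] -0.034046489186703326 [[340.1, 0.0, 256.2], [0.0, 340.1, 193.2], [0.0, 0.0, 1.0]]
{'time': 0.15, 'joint_positions': array([ 1.08289156e+00,  8.78094846e-02,  1.37186257e+00, -3.25487884e-05,
        1.68360627e+00, -1.03123431e-01]), 'qvel': array([-0.00024941, -0.00386272, -0.00338805,  0.00042193,  0.00155346,
        0.00093772]), 'joint_torque': array([ 1.23575086e-03, -3.40647197e+01, -3.02790749e+01,  7.17398501e-02,
        3.05785029e-02, -1.23120908e-04]), 'tool_pos': array([0.20627977, 0.50940962, 0.20458239]), 'ee_rot': array([-1.65473214,  1.56911034, -2.03951711]), 'wrist_force': array([-0.29290227, -0.19709371, -0.08957515]), 'wrist_torque': array([-0.02470138,  0.03718632, -0.02237671]), 'width': 0.09383213162401183} 0.0188
```

View pics/scene0.png

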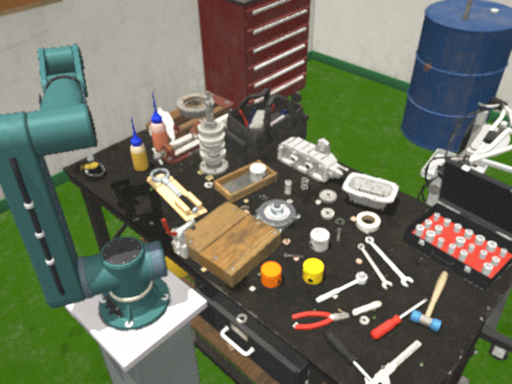

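View pics/top0.png

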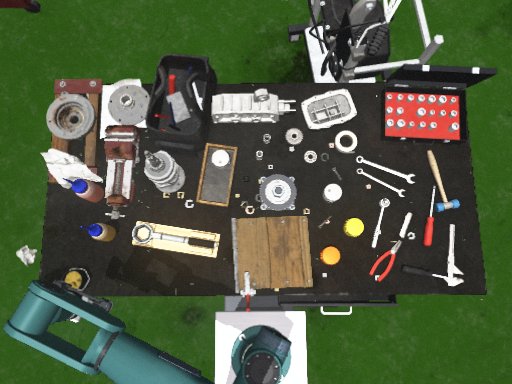

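View pics/wrist0.png

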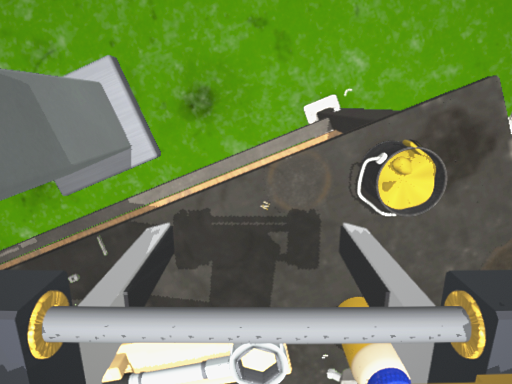

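Run:
```python
from h import *
show('top0',100,80,420,320,2.5,'top0z')
```

```text
(no output)
```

View pics/top0z.png

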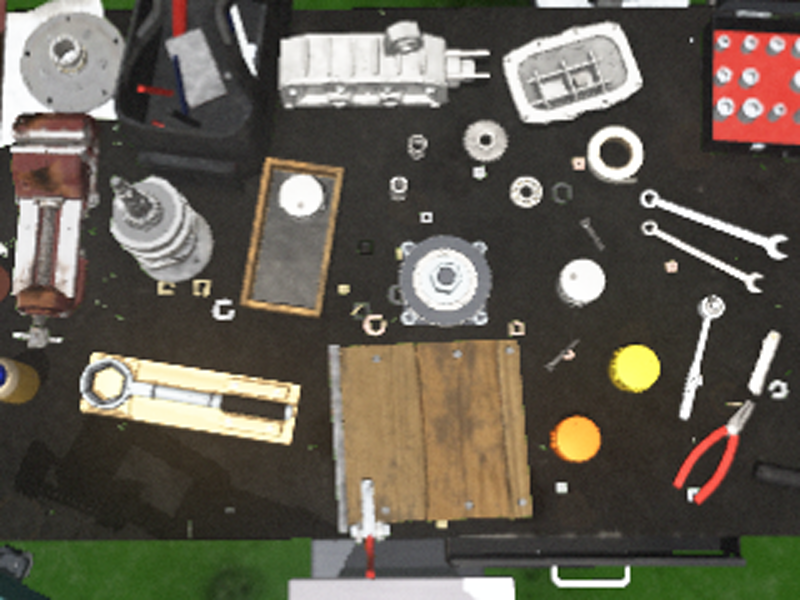

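The target is the white/grey piston at top (333,193) / scene (319,239). Look-alikes are yellow at top (354,228), orange at (331,256), and piston_b in the tray at (220,157). The wrench ring is at (142,233) and the nut at (278,191). Next: coarse positions.

Run:
```python
from h import *
t=load('top0'); s=load('scene0')
for n,u,v,z in [('pa',332.5,192.5,.054),('pb',220.5,157.5,.06),('nut',278.5,191,.0585),('ring',142.5,233,.038),('gripend',218,246,.03),('yel',354,228,.054),('or',331,256,.054),('sleeve?',260,155,.05),('spring?',267,139,.04),('boltA',325,222,.01),('boltB',337,173,.01),('blockR',313,288,.058),('trayTL',207,144,.036),('trayTR',237,148,.036),('trayBR',228,205,.036),('trayBL',197,202,.036)]:
    p=onz(t,u,v,z); print(n,np.round(p,4),np.round(proj(s,p),1))
print(tri((t,332.5,192.5),(s,319.5,234)), tri((t,278.5,191),(s,279,208)))
show('scene0',220,130,420,280,4,'scene0z')
```

```text
pa [ 0.5656 -0.2657  0.054 ] [318.9 234.3]
pb [0.6978 0.1401 0.06  ] [258.  167.8]
nut [ 0.5716 -0.0704  0.0585] [276.6 206.8]
ring [0.4255 0.4189 0.038 ] [159.9 174.2]
gripend [0.3776 0.1486 0.03  ] [196.  211.9]
yel [ 0.4367 -0.3365  0.054 ] [311.5 266. ]
or [ 0.3389 -0.2507  0.054 ] [270.3 269.3]
sleeve? [ 0.7091 -0.0049  0.05  ] [287.6 183.6]
spring? [ 0.7738 -0.0319  0.04  ] [303.7 181. ]
boltA [ 0.4638 -0.242   0.01  ] [293.5 256.2]
boltB [ 0.6482 -0.2942  0.01  ] [339.1 235.1]
blockR [ 0.2301 -0.1833  0.058 ] [230.1 276.9]
trayTL [0.757  0.1931 0.036 ] [258.5 161.1]
trayTR [0.7407 0.0806 0.036 ] [276.3 173.9]
trayBR [0.5252 0.1132 0.036 ] [231.8 195.8]
trayBL [0.5371 0.2263 0.036 ] [213.7 181.9]
(array([ 0.56636451, -0.2663945 ,  0.05476795]), [np.float64(0.0011646408429409104), np.float64(0.0011646408429409675)]) (array([ 0.5760764 , -0.07329076,  0.05058618]), [np.float64(0.0037697305922180626), np.float64(0.0037697305922180977)])
```

View pics/scene0z.png

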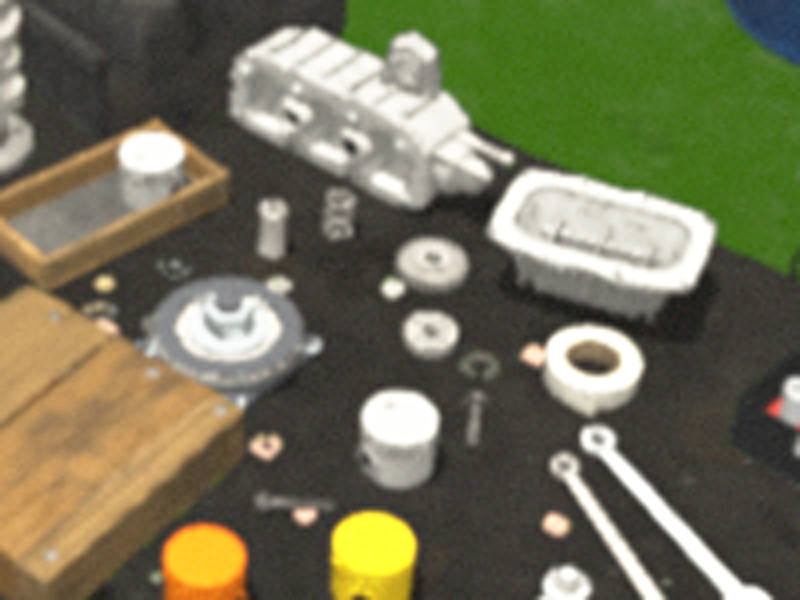

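Crop confirms piston_a (plain grey-white) clear of the yellow and orange ones. Now a move helper, and then a look over the wrench on the way.

```bash
cat >> h.py <<'E'
from scipy.spatial.transform import Rotation as Ro
def state():
    o=robot.get_obs(); R=Ro.from_euler('xyz',o['ee_rot']).as_matrix(); return o,np.array(o['tool_pos']),R
def plan(p,jaw=None,grasp=False):
    """p world TCP (or grasp point) target; jaw: world yaw deg of tool y (mod 180)"""
    o,tp,R=state(); p=np.array(p,float)
    if grasp: p=p+R[:,0]*robot.tcp_to_grasp
    d=R.T@(p-tp); cur=np.degrees(np.arctan2(R[1,1],R[0,1]))
    print('t',round(o['time'],2),'tcp',np.round(tp,4),'jaw',round(cur,2),'toolx',np.round(R[:,0],3),'w',round(o['width'],4),'F',np.round(o['wrist_force'],1),'j6',round(o['joint_positions'][5],2))
    r=0
    if jaw is not None:
        a=(jaw-cur+90)%180-90   # ccw world turn
        r=-np.radians(a)        # tool x points down
        print('turn deg ccw',round(a,2),' other way roll',round(r-np.sign(r)*np.pi,3))
    print('inc',np.round(d,4),'roll',round(r,4),'dist',round(np.linalg.norm(d),3))
E
python3 - <<'E'
from h import *
o,tp,R=state(); print(np.round(R,3))
plan([0.36,0.28,0.28],90)
E
```

```text
[[-0.001  0.375  0.927]
 [-0.002  0.927 -0.375]
 [-1.    -0.002 -0.   ]]
t 0.15 tcp [0.2063 0.5094 0.2046] jaw 67.95 toolx [-0.001 -0.002 -1.   ] w 0.0938 F [-0.3 -0.2 -0.1] j6 -0.1
turn deg ccw 22.05  other way roll 2.757
inc [-0.0752 -0.1551  0.2286] roll -0.3848 dist 0.286
```

Request:
{"api": "send_rows", "payload": {"increments": [[1, -0.075, -0.155, 0.23, -0.38], [1, -0.075, -0.155, 0.23, -0.38], [1, -0.075, -0.155, 0.23, -0.38], [1, -0.075, -0.155, 0.23, -0.38], [1, -0.075, -0.155, 0.23, -0.38]]}}

```text
time: 0.57
tool_pos: [0.3147, 0.3483, 0.2577]
ee_rot: [-2.297, 1.57, -2.3]
wrist_force: [0.6, 0.3, 1.7]
width: 0.0941
```

Run:
```python
from h import *
snap('wrist','w1'); plan([0.36,0.28,0.28],90)
```

```text
t 0.62 tcp [0.3197 0.3433 0.2606] jaw 89.3 toolx [ 0.007 -0.003 -1.   ] w 0.0938 F [ 2.3 -1.8  2.6] j6 -0.86
turn deg ccw 0.7  other way roll 3.129
inc [-0.0189 -0.0629  0.0412] roll -0.0122 dist 0.078
```

View pics/w1.png

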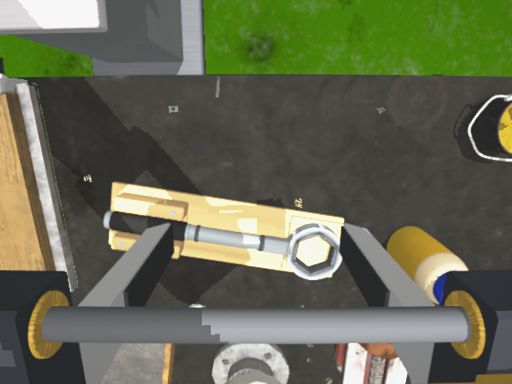

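Ring centre at about (314,250), tube running to (190,235), grip to (105,220). Second viewpoint next.

Request:
{"api": "send_rows", "payload": {"increments": [[1, -0.02, -0.14, 0.09, -0.01], [1, -0.02, -0.14, 0.09, -0.01], [1, -0.02, -0.14, 0.09, -0.01], [1, -0.02, -0.14, 0.09, -0.01], [1, -0.02, -0.14, 0.09, -0.01]]}}

```text
time: 1.03
tool_pos: [0.407, 0.2042, 0.2781]
ee_rot: [-0.833, 1.567, -0.837]
wrist_force: [0.4, 1.6, -0.9]
width: 0.0938
```

Run:
```python
from h import *
snap('wrist','w2'); plan([0.44,-0.2,0.28],90)
```

```text
t 1.08 tcp [0.4054 0.2067 0.2777] jaw 89.89 toolx [ 0. -0. -1.] w 0.094 F [ 0.5  0.3 -0. ] j6 -1.22
turn deg ccw 0.11  other way roll 3.14
inc [-0.0021 -0.4067  0.0354] roll -0.002 dist 0.408
```

View pics/w2.png

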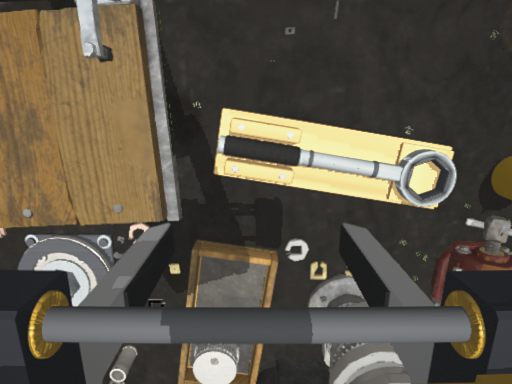

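Request:
{"api": "send_rows", "payload": {"increments": [[1, 0, -0.2, 0.11, 0], [1, 0, -0.2, 0.11, 0], [1, 0, -0.2, 0.11, 0], [1, 0, -0.2, 0.11, 0], [1, 0, -0.2, 0.11, 0]]}}

```text
time: 1.5
tool_pos: [0.5054, 0.0277, 0.2773]
ee_rot: [1.846, 1.57, 1.853]
wrist_force: [-0.7, 0.1, 0.3]
width: 0.0941
```

Request:
{"api": "send_rows", "payload": {"increments": [[1, 0, -0.2, 0.1, 0], [1, 0, -0.2, 0.1, 0], [1, 0, -0.2, 0.1, 0], [1, 0, -0.2, 0.1, 0], [1, 0, -0.2, 0.1, 0]]}}

```text
time: 1.92
tool_pos: [0.6002, -0.158, 0.277]
ee_rot: [1.97, 1.569, 1.977]
wrist_force: [1.2, 1.1, 0.3]
width: 0.0943
```

Request:
{"api": "send_rows", "payload": {"increments": [[1, 0, -0.04, 0.02, 0], [1, 0, -0.04, 0.02, 0], [1, 0, -0.04, 0.02, 0]]}}

```text
time: 2.17
tool_pos: [0.6202, -0.1986, 0.2744]
ee_rot: [2.59, 1.566, 2.594]
wrist_force: [-0.8, -0.0, -0.1]
width: 0.0941
```

Run:
```python
from h import *
snap('wrist','w3'); plan([0.62,-0.2,0.28],90)
```

```text
t 2.22 tcp [ 0.6198 -0.197   0.2758] jaw 90.33 toolx [-0.003  0.002 -1.   ] w 0.0942 F [0.  0.5 0.5] j6 -1.97
turn deg ccw -0.33  other way roll -3.136
inc [-0.0042 -0.0029  0.0001] roll 0.0058 dist 0.005
```

View pics/w3.png

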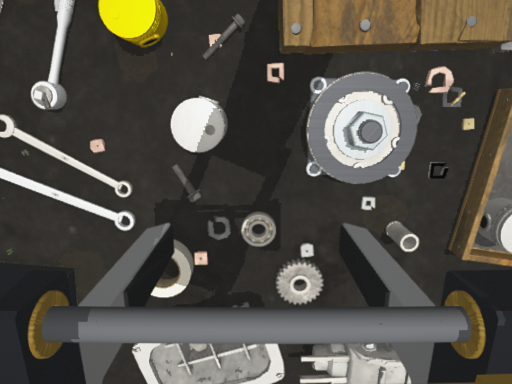

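Piston_a top at (198,124), nut at (366,131), bolt_a (222,38), bolt_b (187,183). Turning the gripper clear of both bolts (jaw about -45°) gives the second view.

Request:
{"api": "send_rows", "payload": {"increments": [[1, 0, -0.03, -0.05, 0.6], [1, 0, -0.03, -0.05, 0.6], [1, 0, -0.03, -0.05, 0.6], [1, 0, -0.03, -0.05, 0.6], [1, 0, -0.03, -0.05, 0.6]]}}

```text
time: 2.63
tool_pos: [0.5692, -0.2257, 0.2791]
ee_rot: [0.654, 1.569, 0.057]
wrist_force: [0.0, -0.1, 0.2]
width: 0.0943
```

Request:
{"api": "send_rows", "payload": {"increments": [[1, 0, 0, 0, 0.6], [1, 0, 0, 0, 0.6], [1, 0, 0, 0, 0.6], [1, 0, 0, 0, 0.6], [1, 0, 0, 0, 0.6]]}}

```text
time: 3.05
tool_pos: [0.5696, -0.2253, 0.2789]
ee_rot: [1.327, 1.569, 0.13]
wrist_force: [0.0, -0.4, -0.6]
width: 0.0942
```

Request:
{"api": "send_rows", "payload": {"increments": [[1, 0, 0, 0, 0.6], [1, 0, 0, 0, 0.6], [1, 0, 0, 0, 0.6], [1, 0, 0, 0, 0.6], [1, 0, 0, 0, 0.6]]}}

```text
time: 3.47
tool_pos: [0.5696, -0.2252, 0.2789]
ee_rot: [1.929, 1.569, 0.132]
wrist_force: [1.0, 0.4, -0.3]
width: 0.0939
```

Request:
{"api": "send_rows", "payload": {"increments": [[1, 0, 0, 0, 0.57], [1, 0, 0, 0, 0.57], [1, 0, 0, 0, 0.57], [1, 0, 0, 0, 0.57], [1, 0, 0, 0, 0.57]]}}

```text
time: 3.88
tool_pos: [0.5696, -0.2253, 0.2789]
ee_rot: [2.483, 1.569, 0.116]
wrist_force: [0.2, -0.2, -0.6]
width: 0.0936
```

Run:
```python
from h import *
snap('wrist','w4'); plan([0.566,-0.266,0.12],-45)
```

```text
t 3.93 tcp [ 0.5696 -0.2253  0.2789] jaw -45.63 toolx [ 0.002  0.    -1.   ] w 0.094 F [ 0.8 -0.2  0.7] j6 0.33
turn deg ccw 0.63  other way roll 3.131
inc [0.1589 0.0264 0.0312] roll -0.0109 dist 0.164
```

View pics/w4.png

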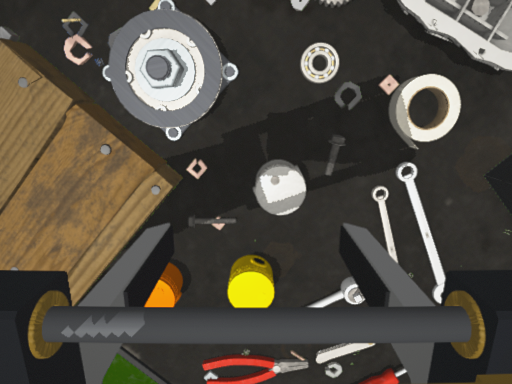

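Run:
```python
from h import *
a=cv2.imread('pics/w3.png'); b=cv2.imread('pics/w4.png')
def c(im,x,y,h): return cv2.resize(im[y-h:y+h,x-h:x+h],(380,380),interpolation=cv2.INTER_CUBIC)
top=np.hstack([c(a,198,124,36),c(b,280,188,36)]); 
cv2.imwrite('pics/pz.png',top)
cv2.imwrite('pics/nz.png',np.hstack([c(a,362,130,60),c(b,164,66,60)]))
```

```text
(no output)
```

View pics/pz.png

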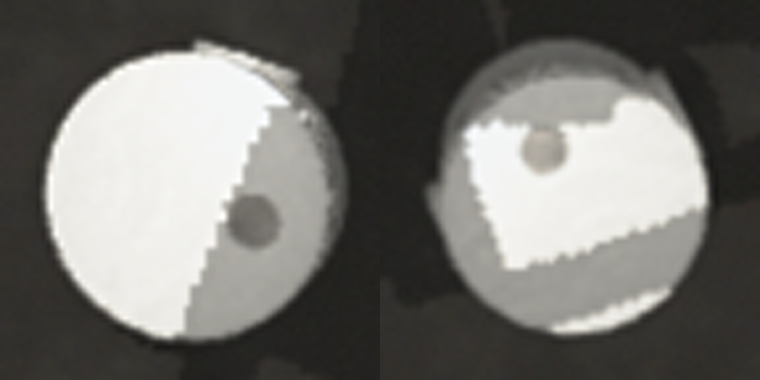

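View pics/nz.png

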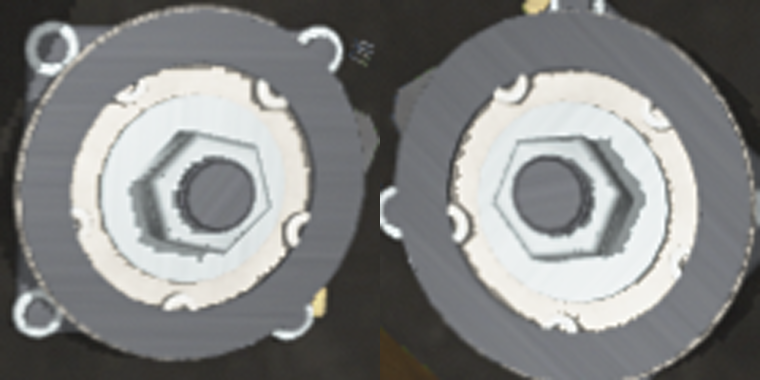

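Run:
```python
from h import *
a=load('w3');b=load('w4');t=load('top0')
print('piston',tri((a,197.5,124.9),(b,280.9,190.8)),tri((a,197.5,124.9),(b,280.9,190.8),(t,332.5,192.5)))
print('shaft',tri((a,371.5,131.6),(b,157.7,66.9)))
print('washer z34.5',onz(a,302+192.5/3.167,70+187.5/3.167,.0345))
a=cv2.imread('pics/w3.png'); b=cv2.imread('pics/w4.png')
def c(im,x,y,h): return cv2.resize(im[y-h:y+h,x-h:x+h],(400,400),interpolation=cv2.INTER_CUBIC)
cv2.imwrite('pics/nz2.png',np.hstack([c(a,366,130,25),c(b,162,67,25)]))
```

```text
piston (array([ 0.56858478, -0.26783192,  0.051054  ]), [np.float64(0.0008346928515125903), np.float64(0.000834692851512565)]) (array([ 0.56804918, -0.26864512,  0.04431325]), [np.float64(0.0007795324974013408), np.float64(0.0015155725435898942), np.float64(0.0011891128600881235)])
shaft (array([ 0.57446027, -0.06816371,  0.06452578]), [np.float64(0.0006203982863777549), np.float64(0.0006203982863779064)])
washer z34.5 [ 0.5735499  -0.06833079  0.0345    ]
```

View pics/nz2.png

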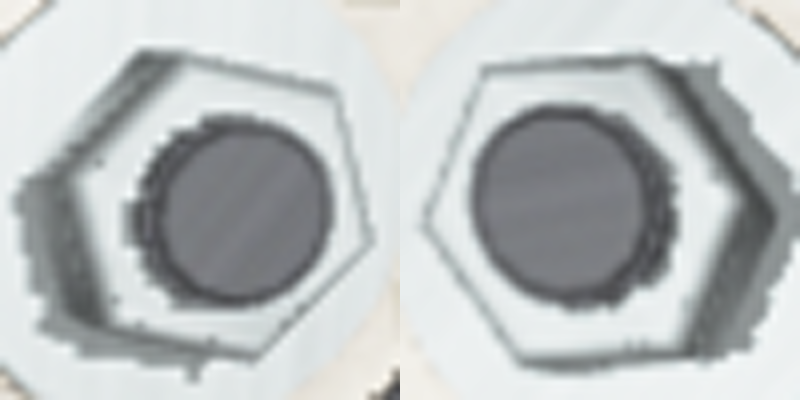

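Run:
```python
from h import *
a=load('w3');b=load('w4')
A=[(182,62),(335,92),(373,240),(258,357),(105,325),(75,175)]
B=[(485,70),(645,62),(740,190),(690,350),(522,360),(425,222)]
for s,L,ox,oy in((a,A,341,105),(b,[(x-400,y) for x,y in B],137,42)):
    P=np.array([onz(s,ox+x/8,oy+y/8,.0572)[:2] for x,y in L]); c=P.mean(0); d=P-c
    ang=np.degrees(np.arctan2(d[:,1],d[:,0])); print(np.round(c,4),np.round(np.hypot(*d.T)*1e3,1),np.round(ang,1),np.round((ang-30+30)%60-30,1))
    e=np.roll(P,-1,0)-P; ea=np.degrees(np.arctan2(e[:,1],e[:,0])); print('edges mod60',np.round(ea%60,1))
```

```text
[ 0.5743 -0.0684] [22.1 22.6 23.  22.5 23.  22.2] [-160.5  138.1   79.4   18.6  -43.2 -102.4] [-10.5 -11.9 -10.6 -11.4 -13.2 -12.4]
edges mod60 [19.9 19.7 18.  18.8 15.3 18.3]
[ 0.5746 -0.0696] [22.5 21.7 22.2 23.4 22.6 22.6] [  78.7   17.9  -39.1  -99.6 -162.5  138. ] [-11.3 -12.1  -9.1  -9.6 -12.5 -12. ]
edges mod60 [16.6 20.5 23.4 17.3 17.9 18. ]
```

Measured values agree with the text: piston top z≈51 mm (54 expected), nut–piston distance 200 mm, nut corner radius 22.5 mm. Moving over the piston, then down.

Run:
```python
from h import *
plan([0.5683,-0.268,0.10],-45)
```

```text
t 3.93 tcp [ 0.5696 -0.2253  0.2789] jaw -45.63 toolx [ 0.002  0.    -1.   ] w 0.094 F [ 0.8 -0.2  0.7] j6 0.33
turn deg ccw 0.63  other way roll 3.131
inc [0.1789 0.0294 0.031 ] roll -0.0109 dist 0.184
```

Request:
{"api": "send_rows", "payload": {"increments": [[1, 0.04, 0.015, 0.018, 0], [1, 0.08, 0.029, 0.031, 0], [1, 0.12, 0.029, 0.031, 0], [1, 0.15, 0.029, 0.031, 0], [1, 0.18, 0.029, 0.031, 0]]}}

```text
time: 4.35
tool_pos: [0.567, -0.2683, 0.0954]
ee_rot: [-1.669, 1.569, 2.253]
wrist_force: [0.4, 0.3, 0.1]
width: 0.0937
```

Run:
```python
from h import *
snap('wrist','w5'); plan([0.5683,-0.268,0.021],-45)
```

```text
t 4.4 tcp [ 0.5636 -0.2662  0.0881] jaw -45.29 toolx [-0.012  0.008 -1.   ] w 0.0937 F [-2.1  1.8 -3.4] j6 0.26
turn deg ccw 0.29  other way roll 3.137
inc [ 0.0671  0.0056 -0.0023] roll -0.005 dist 0.067
```

View pics/w5.png

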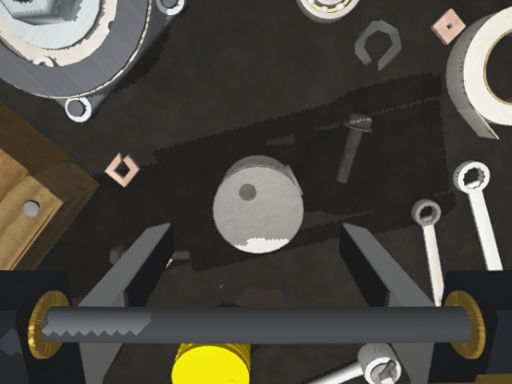

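Request:
{"api": "send_rows", "payload": {"increments": [[1, 0.03, 0, 0, 0], [1, 0.055, 0, 0, 0], [1, 0.07, 0, 0, 0], [1, 0.077, 0, 0, 0], [1, 0.077, 0, 0, 0]]}}

```text
time: 4.82
tool_pos: [0.5674, -0.269, 0.0201]
ee_rot: [-1.488, 1.568, 2.433]
wrist_force: [0.5, 0.1, 0.3]
width: 0.0944
```

Run:
```python
from h import *
print(onz(load('w5'),258,211,.054))
plan([0.5683,-0.268,0.021],-45)
```

```text
[ 0.56928116 -0.26738906  0.054     ]
t 4.82 tcp [ 0.5674 -0.269   0.0201] jaw -45.35 toolx [-0.002  0.002 -1.   ] w 0.0944 F [0.5 0.1 0.3] j6 0.26
turn deg ccw 0.35  other way roll 3.135
inc [-0.0009 -0.0001 -0.0014] roll -0.0061 dist 0.002
```

Close on the piston.

Request:
{"api": "send_rows", "payload": {"increments": [[-1, 0, 0, 0.001, 0], [-1, 0, 0, 0.001, 0], [-1, 0, 0, 0.001, 0], [-1, 0, 0, 0.001, 0], [-1, 0, 0, 0.001, 0]]}}

```text
time: 5.23
tool_pos: [0.5675, -0.2718, 0.0218]
ee_rot: [2.104, 1.57, -0.261]
wrist_force: [-1.3, 2.2, 1.3]
width: 0.0641
```

Request:
{"api": "send_rows", "payload": {"increments": [[-1, 0, 0, 0, 0], [-1, 0, 0, 0, 0], [-1, 0, 0, 0, 0]]}}

```text
time: 5.48
tool_pos: [0.5673, -0.2716, 0.0216]
ee_rot: [2.482, 1.57, 0.118]
wrist_force: [-1.4, 2.5, 5.7]
width: 0.0618
```

Run:
```python
from h import *
t=load('top0')
show('top0',185,130,250,215,9,'trz')
plan([0.60,0.0,0.19],-8.6)
```

```text
t 5.48 tcp [ 0.5673 -0.2716  0.0216] jaw -45.49 toolx [ 0.001  0.    -1.   ] w 0.0618 F [-1.4  2.5  5.7] j6 0.26
turn deg ccw 36.89  other way roll 2.498
inc [-0.1683 -0.1707 -0.2138] roll -0.6439 dist 0.321
```

View pics/trz.png

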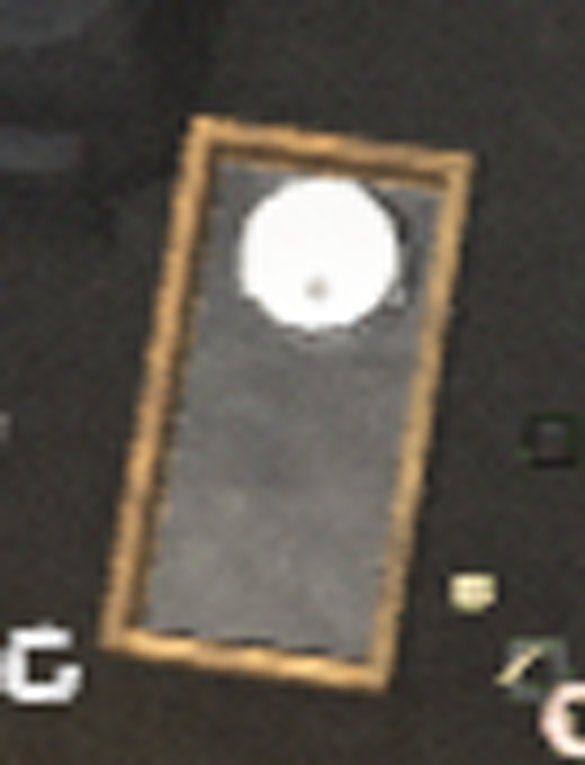

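Request:
{"api": "send_rows", "payload": {"increments": [[-1, -0.04, 0, 0, 0], [-1, -0.08, 0, 0, 0], [-1, -0.12, 0, 0, 0], [-1, -0.15, -0.01, -0.01, 0], [-1, -0.17, -0.03, -0.035, -0.1]]}}

```text
time: 5.9
tool_pos: [0.5716, -0.2295, 0.1941]
ee_rot: [1.449, 1.564, -0.819]
wrist_force: [0.6, 0.9, -1.0]
width: 0.0613
```

Run:
```python
from h import *
t=load('top0')
C=np.array([onz(t,185+x/9,130+y/9,.036)[:2] for x,y in [(198,118),(472,158),(382,688),(103,640)]])
print(np.round(C,4),'c',C.mean(0)); 
m=(C[2]+C[3]-C[0]-C[1])/2; print('len',np.linalg.norm(m),'wid',np.linalg.norm((C[1]+C[2]-C[0]-C[3])/2)); u=m/np.linalg.norm(m); print('ydir',u,np.degrees(np.arctan2(-u[1],-u[0])))
print('b',onz(t,185+320/9,130+250/9,.06)); tgt=C.mean(0)+.042*u; print('tgt',tgt)
w2=load('w2'); print([np.round(proj(w2,[*p,.036])) for p in C])
plan([tgt[0],tgt[1],0.19],np.degrees(np.arctan2(-u[1],-u[0])))
```

```text
[[0.7605 0.1931]
 [0.7425 0.079 ]
 [0.5199 0.1152]
 [0.5404 0.2284]] c [0.64081948 0.15391246]
len 0.2241991689845556 wid 0.1152833054188863
ydir [-0.98721814  0.15937485] -9.170612043105157
b [0.69670892 0.13984636 0.06      ]
tgt [0.59935632 0.1606062 ]
[array([251., 392.]), array([176., 383.]), array([191., 248.]), array([275., 262.])]
t 5.9 tcp [ 0.5716 -0.2295  0.1941] jaw -39.98 toolx [ 0.005 -0.005 -1.   ] w 0.0613 F [ 0.6  0.9 -1. ] j6 0.23
turn deg ccw 30.81  other way roll 2.604
inc [ 0.0024 -0.2294 -0.3168] roll -0.5378 dist 0.391
```

Holding at 61 mm. Going toward the tray, with a look on the way because the tray's near edge in w2 disagreed by a few pixels.

Request:
{"api": "send_rows", "payload": {"increments": [[-1, 0, -0.1, -0.13, -0.53], [-1, 0, -0.1, -0.13, -0.53], [-1, 0, -0.1, -0.13, -0.53], [-1, 0, -0.1, -0.13, -0.53], [-1, 0, -0.1, -0.13, -0.53]]}}

```text
time: 6.32
tool_pos: [0.5771, -0.0546, 0.1899]
ee_rot: [-2.877, 1.566, 1.684]
wrist_force: [0.3, -0.3, -1.8]
width: 0.0616
```

Request:
{"api": "send_rows", "payload": {"increments": [[-1, 0, 0.03, -0.1, 0], [-1, 0, 0.03, -0.2, 0], [-1, 0, 0.03, -0.2, 0], [-1, 0, 0.03, -0.2, 0], [-1, 0, 0.03, -0.2, 0]]}}

```text
time: 6.73
tool_pos: [0.6398, 0.133, 0.1892]
ee_rot: [-1.659, 1.57, 2.89]
wrist_force: [1.3, -0.8, -1.8]
width: 0.0614
```

Request:
{"api": "send_rows", "payload": {"increments": [[-1, 0, 0, 0, 0], [-1, 0, 0, 0, 0]]}}

```text
time: 6.9
tool_pos: [0.6394, 0.1325, 0.1887]
ee_rot: [-1.091, 1.568, -2.822]
wrist_force: [-0.7, -0.8, -2.4]
width: 0.0613
```

Run:
```python
from h import *
snap('wrist','w6'); s=load('w6')
C=[[0.7605,0.1931],[0.7425,0.079],[0.5199,0.1152],[0.5404,0.2284]]
print([np.round(proj(s,[*p,.036])) for p in C])
plan([.5994,.1606,0.15],-9.2)
```

```text
[array([374.,  97.]), array([364., 214.]), array([146., 214.]), array([138.,  98.])]
t 6.95 tcp [0.6393 0.1308 0.1891] jaw -9.32 toolx [-0.002 -0.001 -1.   ] w 0.0619 F [ 0.6 -1.2 -1.2] j6 0.28
turn deg ccw 0.12  other way roll 3.139
inc [ 0.0392 -0.0442 -0.023 ] roll -0.0021 dist 0.063
```

View pics/w6.png

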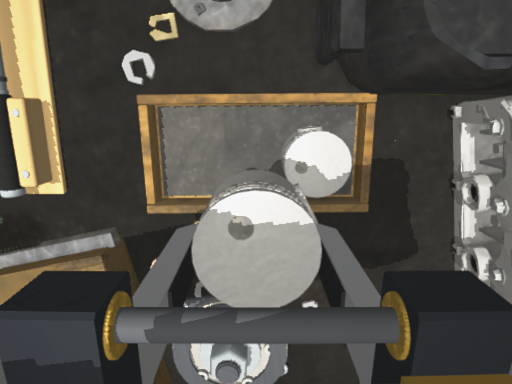

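Run:
```python
from h import *
s=load('w6')
C=np.array([onz(s,x,y,.036)[:2] for x,y in [(377,94.5),(370,212),(147.5,213),(137.5,94.5)]])
print(np.round(C,4),C.mean(0)); m=(C[2]+C[3]-C[0]-C[1])/2; u=m/np.linalg.norm(m); print(np.linalg.norm(m),np.linalg.norm(C[1]-C[0]),u)
# height from two views top0/w6, corner near robot right
t=load('top0')
print(tri((s,147.5,213),(t,185+382/9,130+688/9)),tri((s,377,94.5),(t,185+198/9,130+118/9)))
b=onz(s,319,162,.06); print('b',b,'ty',(b[:2]-C.mean(0))@u)
tg=C.mean(0)+.042*u
plan([*tg,0.10],-9.2)
```

```text
[[0.764  0.1953]
 [0.7483 0.0801]
 [0.5221 0.1155]
 [0.5408 0.2316]] [0.6437939  0.15564398]
0.22755912698550684 0.11630151972579449 [-0.98749427  0.15765491]
(array([0.52063518, 0.11503118, 0.03278546]), [np.float64(0.00041875145708508905), np.float64(0.00041875145708503825)]) (array([0.76578157, 0.19473869, 0.02520136]), [np.float64(0.0018141872522711084), np.float64(0.0018141872522709015)])
b [0.69863806 0.14468672 0.06      ] ty -0.05588575844506768
t 6.95 tcp [0.6393 0.1308 0.1891] jaw -9.32 toolx [-0.002 -0.001 -1.   ] w 0.0619 F [ 0.6 -1.2 -1.2] j6 0.28
turn deg ccw 0.12  other way roll 3.139
inc [ 0.0892 -0.0415 -0.0252] roll -0.0021 dist 0.102
```

Request:
{"api": "send_rows", "payload": {"increments": [[-1, 0.0, -0.03, -0.025, 0], [-1, 0.03, -0.0415, -0.025, 0], [-1, 0.06, -0.0415, -0.025, 0], [-1, 0.09, -0.0415, -0.025, 0], [-1, 0.1, -0.0415, -0.025, 0]]}}

```text
time: 7.37
tool_pos: [0.5992, 0.1596, 0.0851]
ee_rot: [-1.154, 1.562, -2.891]
wrist_force: [-0.9, -0.1, -1.8]
width: 0.0618
```

Run:
```python
from h import *
plan([.6023,.1623,0.028],-9.2)
```

```text
t 7.37 tcp [0.5992 0.1596 0.0851] jaw -9.51 toolx [-0.009 -0.002 -1.   ] w 0.0618 F [-0.9 -0.1 -1.8] j6 0.34
turn deg ccw 0.31  other way roll 3.136
inc [ 0.057   0.0031 -0.0034] roll -0.0055 dist 0.057
```

Request:
{"api": "send_rows", "payload": {"increments": [[-1, 0.02, 0.001, 0, 0], [-1, 0.04, 0.001, 0, 0], [-1, 0.05, 0.001, 0, 0], [-1, 0.057, 0.001, 0, 0], [-1, 0.057, 0.001, 0, 0]]}}

```text
time: 7.78
tool_pos: [0.603, 0.1609, 0.0324]
ee_rot: [-1.193, 1.568, -2.929]
wrist_force: [-0.5, 1.0, -1.6]
width: 0.0618
```

Run:
```python
from h import *
plan([.6023,.1623,0.028],-9.2)
```

```text
t 7.78 tcp [0.603  0.1609 0.0324] jaw -9.46 toolx [-0.002 -0.001 -1.   ] w 0.0618 F [-0.5  1.  -1.6] j6 0.34
turn deg ccw 0.26  other way roll 3.137
inc [ 0.0044 -0.0009 -0.0013] roll -0.0046 dist 0.005
```

Request:
{"api": "send_rows", "payload": {"increments": [[-1, 0.003, 0, 0, 0], [-1, 0.004, 0, 0, 0], [-1, 0.004, 0, 0, 0]]}}

```text
time: 8.03
tool_pos: [0.6044, 0.1619, 0.0308]
ee_rot: [1.925, 1.569, 0.19]
wrist_force: [-0.5, 0.5, -2.3]
width: 0.0618
```

Request:
{"api": "send_rows", "payload": {"increments": [[0.6, 0.001, 0, 0, 0], [0.6, 0.001, 0, 0, 0], [0.6, 0.001, 0, 0, 0], [0.6, 0.001, 0, 0, 0], [0.6, 0.001, 0, 0, 0]]}}

```text
time: 8.45
tool_pos: [0.604, 0.162, 0.0291]
ee_rot: [1.977, 1.57, 0.243]
wrist_force: [-1.2, 0.8, -0.0]
width: 0.0752
```

Request:
{"api": "send_rows", "payload": {"increments": [[0.6, -0.03, 0, 0, 0], [0.6, -0.07, 0, 0, 0], [0.6, -0.11, 0, 0, 0], [0.6, -0.15, 0, 0, 0], [0.6, -0.19, 0, 0, 0]]}}

```text
time: 8.87
tool_pos: [0.6033, 0.1618, 0.2207]
ee_rot: [2.112, 1.571, 0.378]
wrist_force: [0.9, -0.1, -0.5]
width: 0.0753
```

Run:
```python
from h import *
plan([.36,.28,0.2],0)
snap('wrist','w7')
```

```text
t 8.87 tcp [0.6033 0.1618 0.2207] jaw -9.39 toolx [ 0.  0. -1.] w 0.0753 F [ 0.9 -0.1 -0.5] j6 0.34
turn deg ccw 9.39  other way roll 2.978
inc [ 0.0207 -0.2593 -0.0769] roll -0.1639 dist 0.271
```

View pics/w7.png

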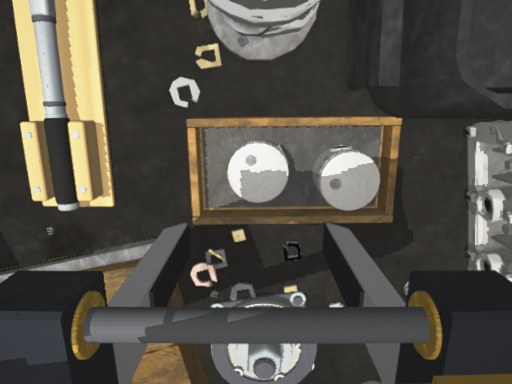

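Piston_a stands upright in the tray at (258,172) beside piston_b (346,180). Now the wrench.

Run:
```python
from h import *
show('w1',95,170,355,290,3,'w1z'); show('w2',210,100,470,220,3,'w2z')
```

```text
(no output)
```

View pics/w1z.png

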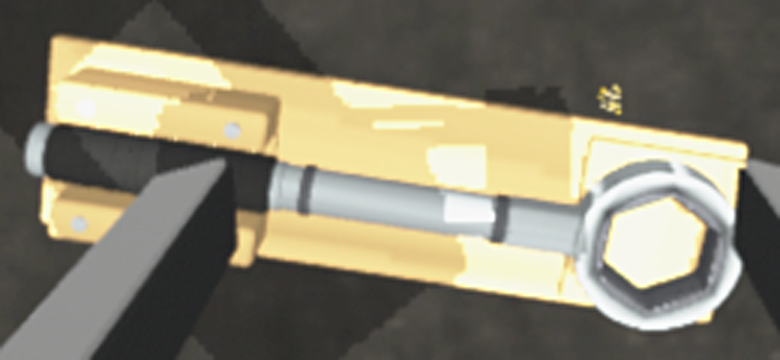

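View pics/w2z.png

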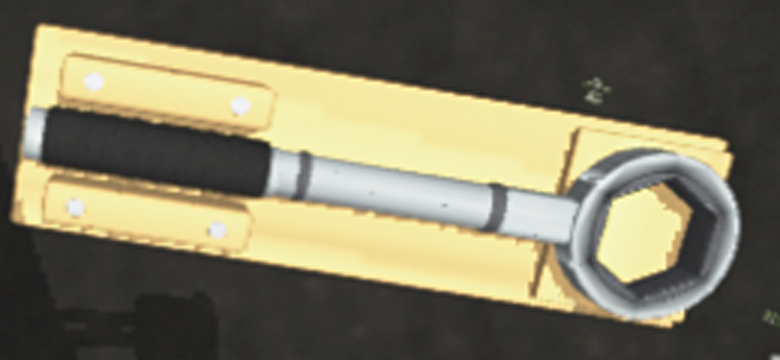

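Run:
```python
from h import *
a=load('w1');b=load('w2')
P={}
for n,p,q in [('ring',(661,248),(656,235)),('band1',(500,219),(495,207)),('band2',(306,189),(303,176)),('end',(35,150),(32,133))]:
    r=tri((a,95+p[0]/3,170+p[1]/3),(b,210+q[0]/3,100+q[1]/3)); P[n]=r[0]; print(n,np.round(r[0],4),np.round(r[1],4))
R2=onz(b,210+656/3,100+235/3,.038);R1=onz(a,95+661/3,170+248/3,.038);print(R1,R2)
for z in(.0265,.0365):
  print(z,[np.round(onz(s,x0+p[0]/3,y0+p[1]/3,z)[:2],4) for s,x0,y0,p in((b,210,100,(495,207)),(b,210,100,(303,176)),(b,210,100,(32,133)),(a,95,170,(500,219)),(a,95,170,(306,189)))])
plan([.4,.33,0.2],0)
```

```text
ring [0.4251 0.4236 0.0347] [0.0003 0.0003]
band1 [0.4136 0.3547 0.0301] [0.0005 0.0005]
band2 [0.3998 0.2721 0.0299] [0.0006 0.0006]
end [0.3811 0.1586 0.0323] [0.0004 0.0004]
[0.42329751 0.42274622 0.038     ] [0.42462748 0.42205162 0.038     ]
0.0265 [array([0.4146, 0.3563]), array([0.4009, 0.273 ]), array([0.3822, 0.1582]), array([0.4146, 0.3546]), array([0.4006, 0.2712])]
0.0365 [array([0.4127, 0.3528]), array([0.3993, 0.2714]), array([0.381 , 0.1593]), array([0.4104, 0.3544]), array([0.3967, 0.273 ])]
t 8.92 tcp [0.607  0.1625 0.2317] jaw -9.39 toolx [ 0.017  0.003 -1.   ] w 0.0756 F [0.4 0.5 5.1] j6 0.34
turn deg ccw 9.39  other way roll 2.978
inc [ 0.0286 -0.232  -0.1313] roll -0.164 dist 0.268
```

Request:
{"api": "send_rows", "payload": {"increments": [[0.6, 0, -0.04, 0, 0], [0.6, 0, -0.08, 0, 0], [0.6, 0, -0.12, 0.01, 0], [0.6, 0, -0.16, 0.0, 0], [0.6, 0, -0.2, -0.01, 0]]}}

```text
time: 9.33
tool_pos: [0.4063, 0.2041, 0.2185]
ee_rot: [2.392, 1.57, 0.655]
wrist_force: [-1.4, 0.5, -0.0]
width: 0.075
```

Request:
{"api": "send_rows", "payload": {"increments": [[0.6, 0.02, -0.01, -0.04, 0], [0.6, 0.05, -0.02, -0.08, 0], [0.6, 0.08, -0.02, -0.12, 0], [0.6, 0.08, -0.02, -0.13, 0], [0.6, 0.08, -0.02, -0.13, 0]]}}

```text
time: 9.75
tool_pos: [0.407, 0.3386, 0.1341]
ee_rot: [-1.122, 1.564, -2.853]
wrist_force: [-0.4, -0.6, -0.6]
width: 0.0753
```

Run:
```python
from h import *
snap('wrist','w8'); plan([.410,.334,0.013],-9.3)
s=load('w8'); print(proj(s,[.4245,.4225,.038]),proj(s,[.41,.334,.0365]),proj(s,[.3818,.1585,.0265]))
```

```text
t 9.8 tcp [0.4079 0.3369 0.1359] jaw -9.2 toolx [-0.004 -0.003 -1.   ] w 0.0754 F [-0.   0.  -0.4] j6 0.74
turn deg ccw -0.1  other way roll -3.14
inc [0.1229 0.003  0.0021] roll 0.0018 dist 0.123
[262.7233344   87.09083113] [261.97273425 197.89885684] [261.22968913 363.5903419 ]
```

View pics/w8.png

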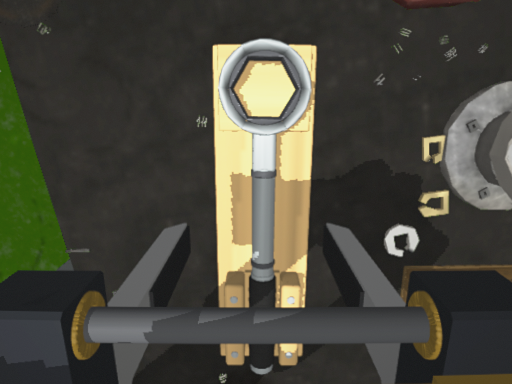

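The wrench is where predicted, within 3 px. Going down to the tube.

Request:
{"api": "send_rows", "payload": {"increments": [[0.6, 0.04, 0.003, 0.002, 0.01], [0.6, 0.08, 0.003, 0.002, 0.01], [0.6, 0.105, 0.003, 0.002, 0.01], [0.6, 0.122, 0.003, 0.002, 0.01], [0.6, 0.122, 0.003, 0.002, 0.01]]}}

```text
time: 10.22
tool_pos: [0.4098, 0.3306, 0.013]
ee_rot: [-0.763, 1.563, -2.509]
wrist_force: [-0.7, -0.0, 0.3]
width: 0.0752
```

Request:
{"api": "send_rows", "payload": {"increments": [[-1, 0, 0, 0, 0], [-1, 0, 0, 0, 0], [-1, 0, 0, 0, 0], [-1, 0, 0, 0, 0], [-1, 0, 0, 0, 0]]}}

```text
time: 10.63
tool_pos: [0.4131, 0.334, 0.0183]
ee_rot: [2.326, 1.568, 0.581]
wrist_force: [-0.0, -0.2, -0.5]
width: 0.0454
```

Request:
{"api": "send_rows", "payload": {"increments": [[-1, 0, 0, 0, 0], [-1, 0, 0, 0, 0], [-1, 0, 0, 0, 0], [-1, 0, 0, 0, 0], [-1, 0, 0, 0, 0]]}}

```text
time: 11.05
tool_pos: [0.412, 0.3335, 0.0167]
ee_rot: [-1.627, 1.571, 2.912]
wrist_force: [0.1, -0.6, 1.8]
width: 0.0194
```

Run:
```python
from h import *
plan([.410,.334,0.013],-9.3)
s=load('w8'); print(onz(s,265.5,87,.038))
```

```text
t 11.05 tcp [0.412  0.3335 0.0167] jaw -9.96 toolx [-0.  0. -1.] w 0.0194 F [ 0.1 -0.6  1.8] j6 0.75
turn deg ccw 0.66  other way roll 3.13
inc [ 0.0037 -0.0021 -0.0002] roll -0.0115 dist 0.004
[0.42663679 0.42222356 0.038     ]
```

Request:
{"api": "send_rows", "payload": {"increments": [[-0.2, 0, 0, 0, 0], [-0.2, 0, 0, 0, 0], [-0.2, 0.004, -0.001, 0, 0], [-0.2, 0.004, -0.001, 0, 0], [-0.2, 0.004, -0.001, 0, 0]]}}

```text
time: 11.47
tool_pos: [0.4107, 0.3334, 0.0121]
ee_rot: [-0.855, 1.57, -2.599]
wrist_force: [-0.6, -0.1, -0.3]
width: 0.0376
```

Request:
{"api": "send_rows", "payload": {"increments": [[-1, 0, 0, 0, 0], [-1, 0, 0, 0, 0], [-1, 0, 0, 0, 0], [-1, 0, 0, 0, 0], [-1, 0, 0, 0, 0]]}}

```text
time: 11.88
tool_pos: [0.4114, 0.3336, 0.0128]
ee_rot: [1.896, 1.57, 0.151]
wrist_force: [0.2, 0.4, -0.1]
width: 0.0191
```

Request:
{"api": "send_rows", "payload": {"increments": [[-1, 0, 0, 0, 0], [-1, 0, 0, 0, 0]]}}

```text
time: 12.05
tool_pos: [0.4114, 0.3336, 0.0128]
ee_rot: [1.857, 1.57, 0.112]
wrist_force: [1.3, 0.1, -0.1]
width: 0.0186
```

Request:
{"api": "send_rows", "payload": {"increments": [[-1, -0.01, 0, 0, 0], [-1, -0.03, 0, 0, 0], [-1, -0.05, 0, 0, 0], [-1, -0.07, 0, 0, 0], [-1, -0.09, 0, 0, 0]]}}

```text
time: 12.47
tool_pos: [0.4098, 0.3327, 0.1026]
ee_rot: [-0.78, 1.567, -2.525]
wrist_force: [-0.4, -0.1, -4.9]
width: 0.0196
```

Run:
```python
from h import *
plan([.410,.334,0.013],-9.3)
snap('wrist','w9'); snap('scene','s9'); show('s9',130,130,290,250,5,'s9z')
```

```text
t 12.47 tcp [0.4098 0.3327 0.1026] jaw -9.96 toolx [-0.003 -0.002 -1.   ] w 0.0196 F [-0.4 -0.1 -4.9] j6 0.75
turn deg ccw 0.66  other way roll 3.13
inc [ 0.0896  0.0002 -0.0015] roll -0.0115 dist 0.09
```

View pics/w9.png

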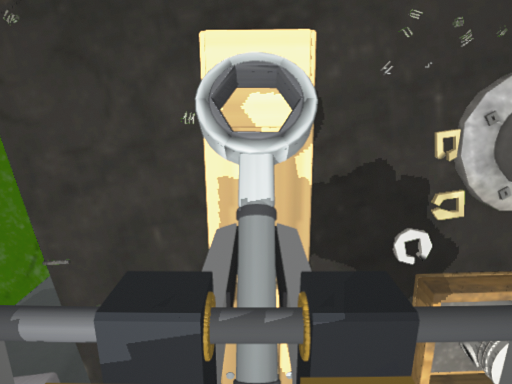

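View pics/s9z.png

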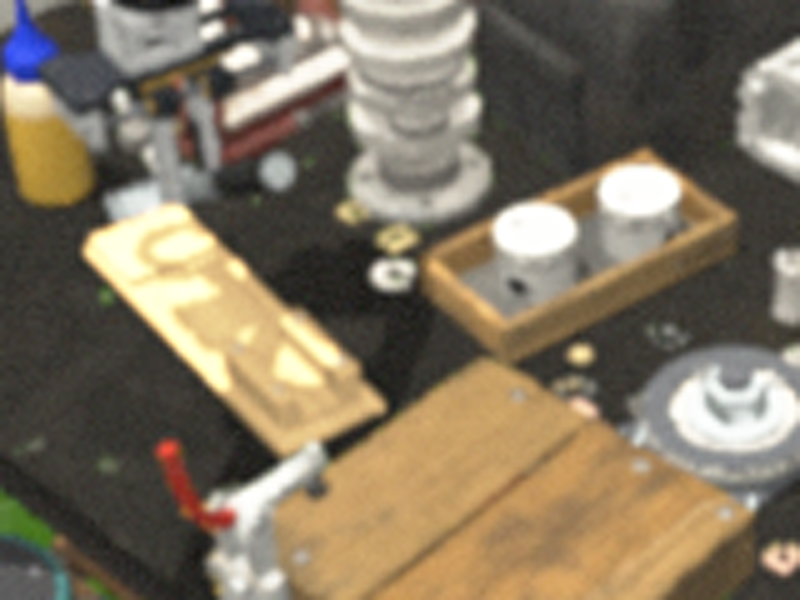

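Run:
```python
from h import *
s=load('w9'); o,tp,R=state()
print(np.round(s['world_from_camera'],3).tolist())
im=cv2.imread('pics/w9.png')
show('w9',180,35,335,180,4,'w9z')
# wrench frame: tube pt at 0.09, grasp height
yaw=np.radians(-99.96); 
for sag in (-5,0,5,10):
    a=np.radians(sag); h=np.array([np.cos(yaw),np.sin(yaw),0]); l=np.array([-h[1],h[0],0]); up=np.array([0,0,1.])
    hx=np.cos(a)*h+np.sin(a)*up; hz=np.cos(a)*up-np.sin(a)*h   # ring end lower for +sag
    P0=tp+np.array([0,0,.0137]) ; O=P0-.0898*hx-.0105*hz
    for z in (.022,):
        c=np.array([proj(s,O+z*hz+.0365*(np.cos(q)*hx+np.sin(q)*l)) for q in np.linspace(0,2*np.pi,60)])
        print(sag,z,'ext',np.round([c[:,0].min(),c[:,0].max(),c[:,1].min(),c[:,1].max()],1))
```

```text
[[0.985, -0.167, -0.048, 0.423], [-0.174, -0.952, -0.252, 0.405], [-0.004, 0.257, -0.967, 0.282], [0.0, 0.0, 0.0, 1.0]]
-5 0.022 ext [171.1 356.3 -49.4 148.4]
0 0.022 ext [175.5 351.1 -41.6 144.3]
5 0.022 ext [179.7 346.4 -32.3 141.3]
10 0.022 ext [183.5 342.  -22.  139.4]
```

View pics/w9z.png

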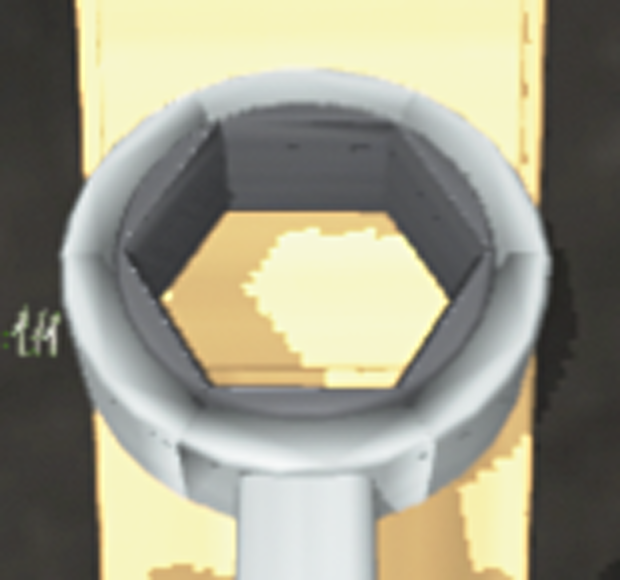

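Run:
```python
from h import *
s=load('w9'); o,tp,R=state()
yaw=np.radians(-99.96)
for sag in (15,20,25,30,35,40,45):
    a=np.radians(sag); h=np.array([np.cos(yaw),np.sin(yaw),0]); l=np.array([-h[1],h[0],0]); up=np.array([0,0,1.])
    hx=np.cos(a)*h+np.sin(a)*up; hz=np.cos(a)*up-np.sin(a)*h
    P0=tp+np.array([0,0,.0137]) ; O=P0-.0898*hx-.0105*hz
    c=np.array([proj(s,O+.022*hz+.0365*(np.cos(q)*hx+np.sin(q)*l)) for q in np.linspace(0,2*np.pi,60)])
    print(sag,'ext',np.round([c[:,0].min(),c[:,0].max(),c[:,1].min(),c[:,1].max()],1),'ring',O)
```

```text
15 ext [187.  338.  -10.8 138.4] ring [0.42734162 0.41760381 0.08665599]
20 ext [190.3 334.3   0.9 138.4] ring [0.42678307 0.41442313 0.07945998]
25 ext [193.2 331.   12.9 139.1] ring [0.42611817 0.41063683 0.07257281]
30 ext [195.8 328.   25.2 140.7] ring [0.42535198 0.40627373 0.06604689]
35 ext [198.1 325.3  37.7 142.9] ring [0.42449032 0.40136703 0.0599319 ]
40 ext [200.3 322.9  50.2 145.7] ring [0.42353977 0.39595408 0.05427437]
45 ext [202.2 320.7  62.7 149.1] ring [0.42250755 0.39007607 0.04911735]
```

The wrench has sagged about 40° nose-down in the grip. Before choosing how to mend it, I'll check whether it is still slipping.

Request:
{"api": "send_rows", "payload": {"increments": [[-1, 0, 0, 0, 0], [-1, 0, 0, 0, 0], [-1, 0, 0, 0, 0]]}}

```text
time: 12.82
tool_pos: [0.4098, 0.3327, 0.1003]
ee_rot: [-0.827, 1.566, -2.572]
wrist_force: [-0.7, 0.1, -4.7]
width: 0.0192
```

Run:
```python
from h import *
plan([.410,.334,0.013],-9.3)
snap('wrist','w10')
a=cv2.imread('pics/w9.png');b=cv2.imread('pics/w10.png'); cv2.imwrite('pics/cmp.png',np.hstack([a[30:330,130:400],b[30:330,130:400]]))
```

```text
t 12.82 tcp [0.4098 0.3327 0.1003] jaw -9.97 toolx [-0.004 -0.002 -1.   ] w 0.0192 F [-0.7  0.1 -4.7] j6 0.75
turn deg ccw 0.67  other way roll 3.13
inc [ 0.0873  0.0003 -0.0016] roll -0.0117 dist 0.087
```

View pics/cmp.png

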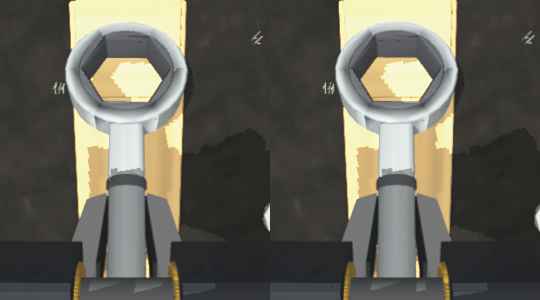

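It is static now at about 40°, so the grip just can't hold the level moment at 90 mm. I'll set it back in the rest slowly, then take it nearer the balance point (about 77 mm) and lift gently.

Request:
{"api": "send_rows", "payload": {"increments": [[-1, 0.012, 0, 0, 0], [-1, 0.02, 0, 0, 0], [-1, 0.027, 0, 0, 0], [-1, 0.033, 0, 0, 0], [-1, 0.04, 0, 0, 0]]}}

```text
time: 13.28
tool_pos: [0.4115, 0.3334, 0.0627]
ee_rot: [1.793, 1.57, 0.048]
wrist_force: [-0.3, -3.7, 2.5]
width: 0.0195
```

Request:
{"api": "send_rows", "payload": {"increments": [[-1, 0.007, 0, 0, 0], [-1, 0.014, 0, 0, 0], [-1, 0.021, 0, 0, 0], [-1, 0.027, 0, 0, 0], [-1, 0.033, 0, 0, 0]]}}

```text
time: 13.7
tool_pos: [0.411, 0.3336, 0.0288]
ee_rot: [-1.356, 1.57, -3.1]
wrist_force: [0.7, -3.0, -0.5]
width: 0.0194
```

Run:
```python
from h import *
plan([.4113,.3336,0.0128],-9.3)
snap('wrist','w11')
```

```text
t 13.7 tcp [0.411  0.3336 0.0288] jaw -9.96 toolx [-0. -0. -1.] w 0.0194 F [ 0.7 -3.  -0.5] j6 0.75
turn deg ccw 0.66  other way roll 3.13
inc [ 0.016   0.0003 -0.0001] roll -0.0116 dist 0.016
```

View pics/w11.png

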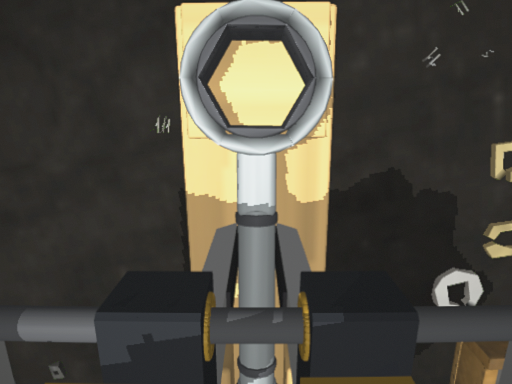

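Levelling as expected, with the ring coming back onto its pad. Lowering the rest of the way.

Request:
{"api": "send_rows", "payload": {"increments": [[-1, 0.006, 0, 0, 0], [-1, 0.011, 0, 0, 0], [-1, 0.015, 0, 0, 0], [-1, 0.016, 0, 0, 0], [-1, 0.016, 0, 0, 0]]}}

```text
time: 14.17
tool_pos: [0.4112, 0.3336, 0.0152]
ee_rot: [0.671, 1.571, -1.073]
wrist_force: [-3.9, -4.6, 8.2]
width: 0.0192
```

Request:
{"api": "send_rows", "payload": {"increments": [[-0.2, 0, 0, 0, 0], [-0.2, 0, 0, 0, 0], [-0.2, 0.001, 0, 0, 0], [-0.2, 0.001, 0, 0, 0], [-0.2, 0.001, 0, 0, 0]]}}

```text
time: 14.58
tool_pos: [0.4111, 0.3337, 0.0124]
ee_rot: [-2.203, 1.571, 2.335]
wrist_force: [0.2, -0.2, 0.2]
width: 0.0373
```

Run:
```python
from h import *
plan([.4113,.3336,0.0128],-9.3)
snap('wrist','w12')
```

```text
t 14.58 tcp [0.4111 0.3337 0.0124] jaw -9.97 toolx [-0.  0. -1.] w 0.0373 F [ 0.2 -0.2  0.2] j6 0.75
turn deg ccw 0.67  other way roll 3.13
inc [-0.0004  0.0003  0.0001] roll -0.0116 dist 0.0
```

View pics/w12.png

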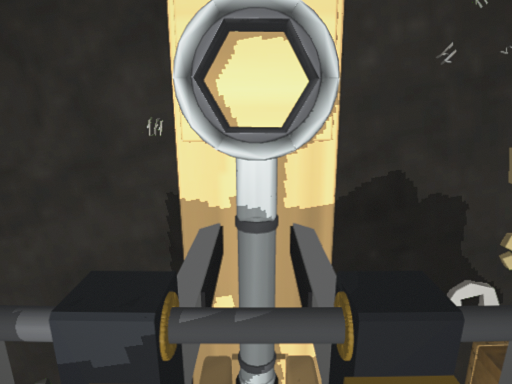

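Run:
```python
from h import *
s=load('w12'); o,tp,R=state()
r=onz(s,257.2,78,.038); print(r, R.T@(r-tp)); b=onz(s,257.5,223.5,.0365); print('band1',b,R.T@(b-tp)); b=onz(s,257,366,.0365); print('band2',b,R.T@(b-tp))
```

```text
[0.42554829 0.41645587 0.038     ] [-2.55567386e-02 -5.51867237e-05 -8.39890612e-02]
band1 [0.41412427 0.35056354 0.0365    ] [-2.40656868e-02  9.65252774e-05 -1.71137135e-02]
band2 [0.39948827 0.26867066 0.0365    ] [-0.02407671 -0.00014669  0.06607641]
```

Request:
{"api": "send_rows", "payload": {"increments": [[-0.2, 0.001, 0, -0.009, 0], [-0.2, 0.001, 0, -0.009, 0], [-1, 0.001, 0, -0.009, 0], [-1, 0.001, 0, -0.009, 0], [-1, 0.001, 0, -0.009, 0]]}}

```text
time: 15.05
tool_pos: [0.4126, 0.3425, 0.0116]
ee_rot: [-0.777, 1.571, -2.522]
wrist_force: [0.1, 0.3, -0.1]
width: 0.021
```

Request:
{"api": "send_rows", "payload": {"increments": [[-1, 0, 0, 0, 0], [-1, 0, 0, 0, 0], [-1, 0, 0, 0, 0], [-1, 0, 0, 0, 0]]}}

```text
time: 15.38
tool_pos: [0.4127, 0.3425, 0.0116]
ee_rot: [-3.04, 1.571, 1.498]
wrist_force: [-0.4, 0.4, -0.2]
width: 0.019
```

Request:
{"api": "send_rows", "payload": {"increments": [[-1, -0.002, 0, 0, 0], [-1, -0.005, 0, 0, 0], [-1, -0.009, 0, 0, 0], [-1, -0.014, 0, 0, 0], [-1, -0.019, 0, 0, 0]]}}

```text
time: 15.8
tool_pos: [0.4123, 0.3421, 0.0307]
ee_rot: [-0.733, 1.57, -2.477]
wrist_force: [-1.1, 0.8, -3.9]
width: 0.0189
```

Run:
```python
from h import *
plan([.4113,.3336,0.0128],-9.3)
snap('wrist','w13')
```

```text
t 15.8 tcp [0.4123 0.3421 0.0307] jaw -9.97 toolx [-0.001 -0.001 -1.   ] w 0.0189 F [-1.1  0.8 -3.9] j6 0.76
turn deg ccw 0.67  other way roll 3.13
inc [0.0179 0.0005 0.0086] roll -0.0117 dist 0.02
```

View pics/w13.png

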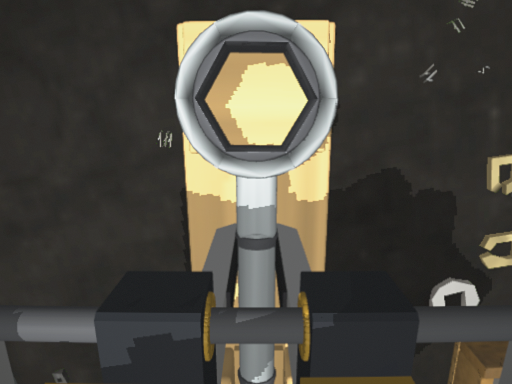

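```bash
cat >> h.py <<'E'
def sagtab(s,tp,R,x,dz,sags):
    h=R[:,2].copy(); h[2]=0; h/=np.linalg.norm(h); up=np.array([0,0,1.]); l=np.cross(up,h)
    for sag in sags:
        a=np.radians(sag); hx=np.cos(a)*h+np.sin(a)*up; hz=np.cos(a)*up-np.sin(a)*h
        O=tp+up*dz-x*hx-.0105*hz
        c=np.array([proj(s,O+.022*hz+.0365*(np.cos(q)*hx+np.sin(q)*l)) for q in np.linspace(0,2*np.pi,90)])
        print(sag,'ext',np.round([c[:,0].min(),c[:,0].max(),c[:,1].min(),c[:,1].max()],1),'w',round(np.ptp(c[:,0]),1),'ring',np.round(O,4))
E
python3 - <<'E'
from h import *
s=load('w12'); sagtab(s,np.array([.4111,.3337,.0124]),state()[2],.085,.0141,[0])
s=load('w13'); o,tp,R=state(); sagtab(s,tp,R,.076,.0149,[-5,0,5,10,15])
E
```

```text
0 ext [172.7 342.2 -17.9 159.6] w 169.5 ring [0.4258 0.4174 0.016 ]
-5 ext [170.3 347.9  -1.  182.5] w 177.6 ring [0.4265 0.4182 0.0432]
0 ext [174.  344.    2.3 178.3] w 170.0 ring [0.4264 0.4176 0.0366]
5 ext [177.5 340.3   7.4 174.9] w 162.8 ring [0.4262 0.4164 0.03  ]
10 ext [180.8 336.9  13.9 172.3] w 156.0 ring [0.4258 0.4147 0.0235]
15 ext [183.8 333.7  21.5 170.4] w 149.9 ring [0.4254 0.4124 0.0173]
```

Sag is now only about 4°. Continuing the lift gently.

Request:
{"api": "send_rows", "payload": {"increments": [[-1, -0.006, 0, 0, 0], [-1, -0.013, 0, 0, 0], [-1, -0.02, 0, 0, 0], [-1, -0.028, 0, 0, 0], [-1, -0.036, 0, 0, 0]]}}

```text
time: 16.27
tool_pos: [0.4128, 0.3426, 0.0677]
ee_rot: [2.519, 1.57, 0.774]
wrist_force: [-0.0, -0.1, -3.9]
width: 0.0194
```

Request:
{"api": "send_rows", "payload": {"increments": [[-1, -0.01, 0, 0, 0], [-1, -0.02, 0, 0, 0], [-1, -0.03, 0, 0, 0], [-1, -0.038, 0, 0, 0], [-1, -0.043, 0, 0, 0]]}}

```text
time: 16.68
tool_pos: [0.4133, 0.3429, 0.1116]
ee_rot: [2.367, 1.568, 0.622]
wrist_force: [0.0, 0.3, -4.1]
width: 0.0193
```

Run:
```python
from h import *
snap('wrist','w14'); plan([.598,-.14,0.113],18.7)
s=load('w14'); o,tp,R=state(); sagtab(s,tp,R,.076,.0149,[0,5,10,15])
```

```text
t 16.73 tcp [0.4136 0.3431 0.1122] jaw -9.97 toolx [ 0.003  0.002 -1.   ] w 0.0194 F [ 0.5 -0.5 -3.8] j6 0.76
turn deg ccw 28.67  other way roll 2.641
inc [-0.0013  0.2652  0.4439] roll -0.5003 dist 0.517
0 ext [173.7 342.3   4.3 178.8] w 168.6 ring [0.4268 0.418  0.1166]
5 ext [177.1 338.7   9.3 175.4] w 161.6 ring [0.4266 0.4168 0.11  ]
10 ext [180.4 335.3  15.7 172.8] w 154.9 ring [0.4263 0.415  0.1035]
15 ext [183.3 332.2  23.2 170.9] w 148.8 ring [0.4259 0.4127 0.0973]
```

View pics/w14.png

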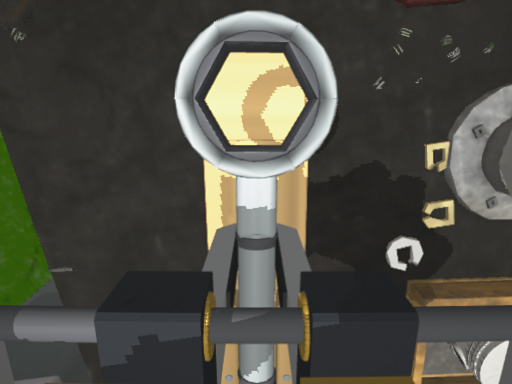

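Request:
{"api": "send_rows", "payload": {"increments": [[-1, 0, 0.003, 0.005, 0], [-1, 0, 0.009, 0.015, 0], [-1, 0, 0.018, 0.03, 0], [-1, 0, 0.029, 0.049, 0], [-1, 0, 0.041, 0.069, 0]]}}

```text
time: 17.15
tool_pos: [0.4408, 0.2657, 0.1086]
ee_rot: [-0.718, 1.569, -2.462]
wrist_force: [-0.2, 0.2, -4.0]
width: 0.0186
```

Request:
{"api": "send_rows", "payload": {"increments": [[-1, 0, 0.013, 0.022, 0], [-1, 0, 0.026, 0.044, 0], [-1, 0, 0.039, 0.066, 0], [-1, 0, 0.052, 0.088, 0], [-1, 0, 0.065, 0.11, 0]]}}

```text
time: 17.57
tool_pos: [0.4858, 0.1453, 0.1087]
ee_rot: [-0.848, 1.569, -2.593]
wrist_force: [0.7, -1.0, -4.1]
width: 0.0188
```

Request:
{"api": "send_rows", "payload": {"increments": [[-1, 0, 0.013, 0.022, 0], [-1, 0, 0.026, 0.044, 0], [-1, 0, 0.039, 0.066, 0], [-1, 0, 0.052, 0.088, 0], [-1, 0, 0.065, 0.11, 0]]}}

```text
time: 17.98
tool_pos: [0.5306, 0.0258, 0.1087]
ee_rot: [-1.107, 1.569, -2.853]
wrist_force: [-0.8, 0.5, -4.1]
width: 0.0189
```

Request:
{"api": "send_rows", "payload": {"increments": [[-1, 0, 0.013, 0.022, -0.02], [-1, 0, 0.024, 0.042, -0.06], [-1, 0, 0.033, 0.058, -0.11], [-1, 0, 0.039, 0.068, -0.17], [-1, 0, 0.042, 0.074, -0.23]]}}

```text
time: 18.4
tool_pos: [0.5592, -0.0549, 0.1085]
ee_rot: [-1.077, 1.569, -2.591]
wrist_force: [-0.0, 0.3, -5.2]
width: 0.0191
```

Run:
```python
from h import *
plan([.598,-.14,0.113],18.7)
```

```text
t 18.4 tcp [ 0.5592 -0.0549  0.1085] jaw 3.23 toolx [-0.002 -0.001 -1.   ] w 0.0191 F [-0.   0.3 -5.2] j6 -0.25
turn deg ccw 15.47  other way roll 2.872
inc [-0.0045  0.0339  0.0871] roll -0.2701 dist 0.094
```

Request:
{"api": "send_rows", "payload": {"increments": [[-1, 0, 0.006, 0.015, -0.06], [-1, 0, 0.014, 0.034, -0.12], [-1, 0, 0.022, 0.055, -0.18], [-1, 0, 0.028, 0.072, -0.23], [-1, 0, 0.032, 0.082, -0.265]]}}

```text
time: 18.82
tool_pos: [0.5958, -0.1353, 0.1084]
ee_rot: [-1.24, 1.569, -2.489]
wrist_force: [0.4, 0.5, -5.6]
width: 0.0193
```

Request:
{"api": "send_rows", "payload": {"increments": [[-1, 0, 0, 0.003, 0], [-1, 0, 0, 0.003, 0]]}}

```text
time: 18.98
tool_pos: [0.5964, -0.1363, 0.1085]
ee_rot: [-2.111, 1.569, 2.92]
wrist_force: [0.5, 0.1, -4.5]
width: 0.0189
```

Run:
```python
from h import *
snap('wrist','w15'); plan([.598,-.14,0.113],18.7)
s=load('w15'); o,tp,R=state(); sagtab(s,tp,R,.076,.0149,[0,5,10,15]); print(proj(s,[.5744,-.0685,.0665]))
```

```text
t 19.03 tcp [ 0.5963 -0.1353  0.1088] jaw 18.28 toolx [-0.002  0.001 -1.   ] w 0.0188 F [-0.2  0.2 -5. ] j6 -0.64
turn deg ccw 0.42  other way roll 3.134
inc [-0.0042  0.0001  0.005 ] roll -0.0073 dist 0.007
0 ext [173.9 342.4   3.4 177.8] w 168.4 ring [ 0.5725 -0.0631  0.1132]
5 ext [177.4 338.8   8.5 174.5] w 161.3 ring [ 0.5729 -0.0643  0.1066]
10 ext [180.7 335.4  14.9 171.9] w 154.7 ring [ 0.5734 -0.0659  0.1001]
15 ext [183.7 332.4  22.5 170. ] w 148.7 ring [ 0.5742 -0.0682  0.0939]
[257.98546449 107.57482164]
```

View pics/w15.png

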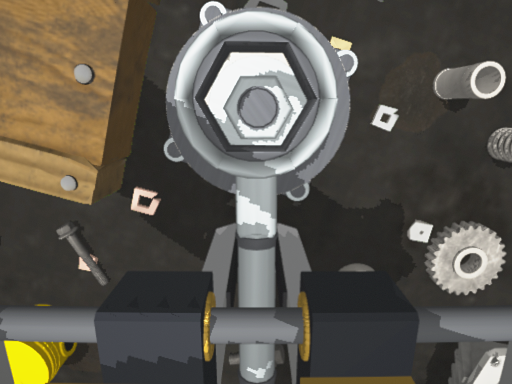

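Ring hangs right over the nut; shaft end at (258,108), ring outline 176–337 × 11–178, hexes parallel. Correct by about 3 mm along the handle, lower 30 mm and look again.

Request:
{"api": "send_rows", "payload": {"increments": [[-1, 0.004, 0, 0.002, -0.005], [-1, 0.011, 0, 0.003, -0.005], [-1, 0.019, 0, 0.0035, -0.005], [-1, 0.026, 0, 0.0035, -0.005], [-1, 0.03, 0, 0.0035, -0.005]]}}

```text
time: 19.45
tool_pos: [0.5972, -0.1374, 0.0775]
ee_rot: [-2.261, 1.568, 2.778]
wrist_force: [0.4, -0.0, -5.1]
width: 0.0192
```

Request:
{"api": "send_rows", "payload": {"increments": [[-1, 0, 0, 0, 0], [-1, 0, 0, 0, 0]]}}

```text
time: 19.62
tool_pos: [0.5979, -0.1378, 0.079]
ee_rot: [-2.334, 1.57, 2.705]
wrist_force: [-0.1, 0.1, -4.7]
width: 0.0192
```

Run:
```python
from h import *
snap('wrist','w16'); plan([.598,-.14,0.113],18.7)
s=load('w16'); o,tp,R=state(); sagtab(s,tp,R,.076,.0149,[0,5,10]); print(proj(s,[.5744,-.0685,.0665]))
show('w16',150,0,370,200,3,'w16z')
```

```text
t 19.67 tcp [ 0.5983 -0.138   0.0796] jaw 18.69 toolx [ 0.  0. -1.] w 0.0193 F [-0.8 -0.3 -3.8] j6 -0.65
turn deg ccw 0.01  other way roll 3.141
inc [-0.0334 -0.0009  0.0018] roll -0.0002 dist 0.033
0 ext [174.3 342.9   6.6 180.8] w 168.5 ring [ 0.5739 -0.066   0.084 ]
5 ext [177.8 339.2  11.4 177.4] w 161.4 ring [ 0.5743 -0.0672  0.0774]
10 ext [181.  335.9  17.7 174.7] w 154.8 ring [ 0.5749 -0.0688  0.071 ]
[257.56898372 104.44839438]
```

View pics/w16z.png

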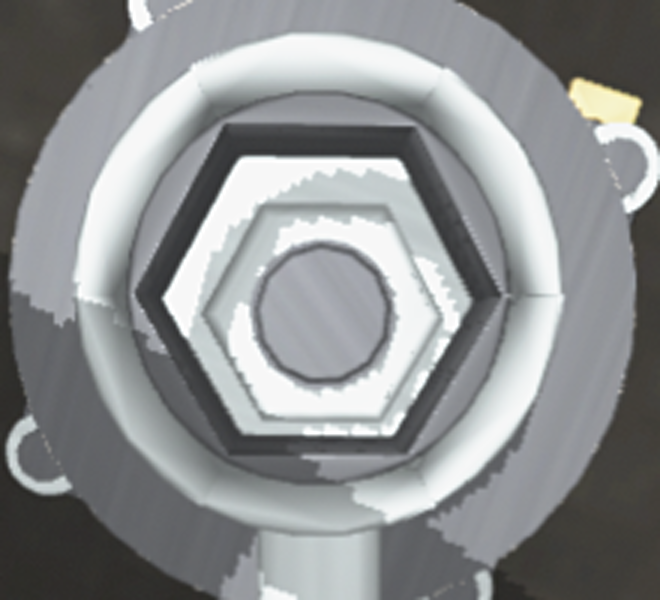

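Run:
```python
from h import *
s=load('w16'); o,tp,R=state()
for z in(.075,.078,.081): print('ring',z,onz(s,150+316/3,297/3,z))
n=onz(s,150+323/3,310/3,.0585); print('nut',n, onz(s,150+324/3,312/3,.0665))
r=onz(s,150+316/3,297/3,.078); print('d tool',R.T@(n-r))
# scale check of hex: across corners cols
print('hole corner width',np.linalg.norm(onz(s,150+162/3,99,.078)-onz(s,150+470/3,99,.078)),'(50.8)', 'nut',np.linalg.norm(onz(s,150+205/3,103,.0585)-onz(s,150+441/3,103,.0585)),'(47.3)')
```

```text
ring 0.075 [ 0.57239586 -0.06626888  0.075     ]
ring 0.078 [ 0.57242327 -0.0663094   0.078     ]
ring 0.081 [ 0.57245068 -0.06634993  0.081     ]
nut [ 0.57426833 -0.06788701  0.0585    ] [ 0.57454695 -0.06819866  0.0665    ]
d tool [0.01949986 0.00124082 0.00208781]
hole corner width 0.052676954449422664 (50.8) nut 0.044829341199441375 (47.3)
```

Request:
{"api": "send_rows", "payload": {"increments": [[-1, 0.003, 0.001, 0.001, 0], [-1, 0.007, 0.001, 0.002, 0], [-1, 0.011, 0.001, 0.002, 0], [-1, 0.014, 0.001, 0.002, 0], [-1, 0.016, 0.001, 0.002, 0]]}}

```text
time: 20.08
tool_pos: [0.5994, -0.1397, 0.0628]
ee_rot: [-2.311, 1.57, 2.727]
wrist_force: [-0.4, 0.3, -3.4]
width: 0.019
```

Request:
{"api": "send_rows", "payload": {"increments": [[-1, 0.002, 0, 0, 0], [-1, 0.004, 0, 0, 0], [-1, 0.006, 0, 0, 0]]}}

```text
time: 20.33
tool_pos: [0.5999, -0.1398, 0.0575]
ee_rot: [1.222, 1.571, -0.022]
wrist_force: [0.2, 0.2, -4.5]
width: 0.0189
```

Run:
```python
from h import *
snap('wrist','w17'); plan([.598,-.14,0.113],18.7)
show('w17',150,0,370,200,3,'w17z')
```

```text
t 20.38 tcp [ 0.5996 -0.1397  0.057 ] jaw 18.68 toolx [-0.001  0.    -1.   ] w 0.0191 F [-0.7 -1.  -5.8] j6 -0.65
turn deg ccw 0.02  other way roll 3.141
inc [-0.056  -0.0016 -0.0002] roll -0.0004 dist 0.056
```

View pics/w17z.png

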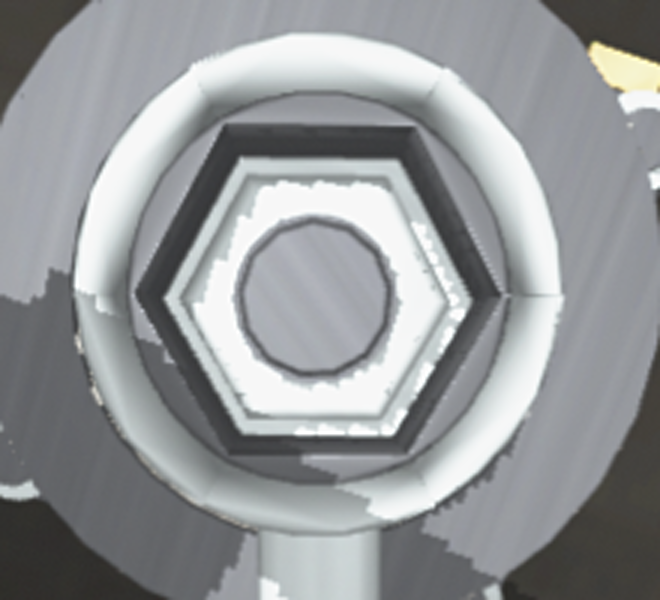

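Hexes concentric and parallel. Lowering over the nut.

Request:
{"api": "send_rows", "payload": {"increments": [[-1, 0.002, 0.0005, 0, 0], [-1, 0.004, 0.0005, 0, 0], [-1, 0.006, 0.0005, 0, 0], [-1, 0.008, 0.0005, 0, 0], [-1, 0.01, 0.0005, 0, 0]]}}

```text
time: 20.8
tool_pos: [0.6003, -0.1396, 0.0475]
ee_rot: [2.561, 1.571, 1.316]
wrist_force: [-0.5, 0.1, -4.9]
width: 0.0192
```

Run:
```python
from h import *
snap('wrist','w18'); plan([.598,-.14,0.113],18.7)
show('w18',150,0,370,200,3,'w18z')
```

```text
t 20.85 tcp [ 0.6    -0.1395  0.0469] jaw 18.68 toolx [-0.001  0.    -1.   ] w 0.0193 F [ 0.2  0.  -4.6] j6 -0.65
turn deg ccw 0.02  other way roll 3.141
inc [-0.0661 -0.0021 -0.0002] roll -0.0004 dist 0.066
```

View pics/w18z.png

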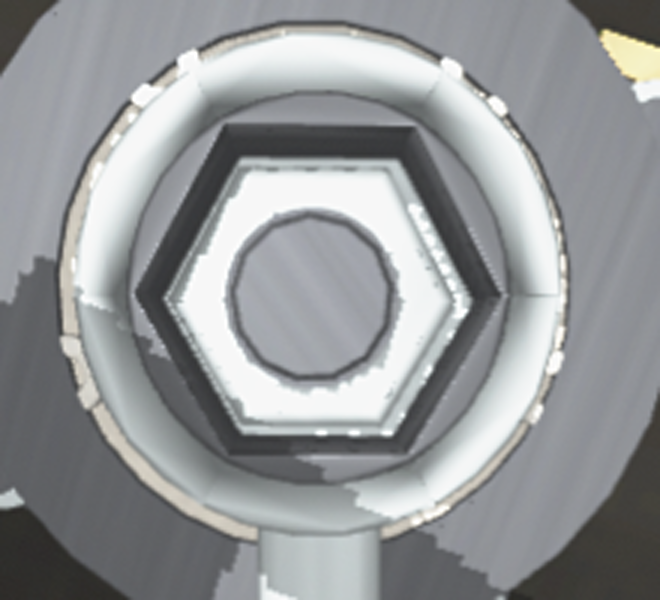

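Request:
{"api": "send_rows", "payload": {"increments": [[-1, 0.002, 0, 0, 0], [-1, 0.004, 0, 0, 0], [-1, 0.006, 0, 0, 0], [-1, 0.008, 0, 0, 0], [-1, 0.009, 0, 0, 0]]}}

```text
time: 21.27
tool_pos: [0.6001, -0.1395, 0.0382]
ee_rot: [-2.348, 1.57, 2.69]
wrist_force: [-1.2, -0.1, -4.5]
width: 0.0195
```

Run:
```python
from h import *
snap('wrist','w19'); plan([.598,-.14,0.113],18.7)
show('w19',150,0,370,200,3,'w19z')
```

```text
t 21.32 tcp [ 0.6    -0.1395  0.0381] jaw 18.68 toolx [-0.001  0.    -1.   ] w 0.0191 F [ 0.5 -0.3 -5.2] j6 -0.65
turn deg ccw 0.02  other way roll 3.141
inc [-0.0749 -0.0021 -0.0002] roll -0.0004 dist 0.075
```

View pics/w19z.png

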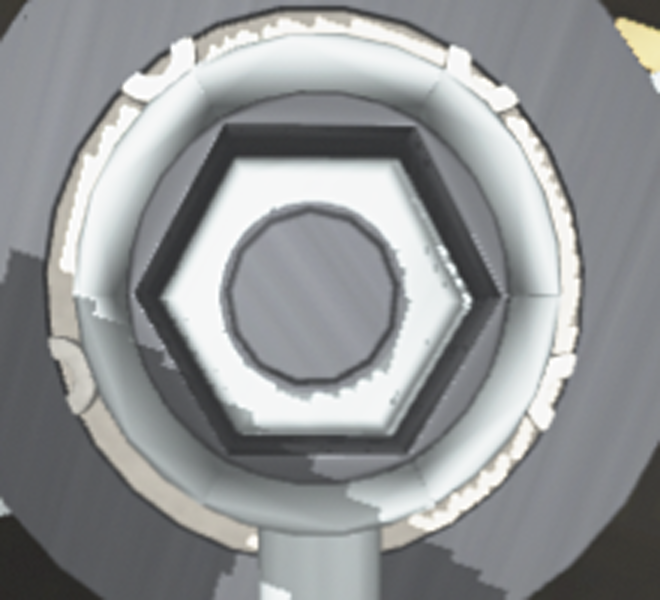

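No contact force yet; the nut top now fills the hole, so the ring is about 8 mm above the washer. Down 2 mm more, then release.

Request:
{"api": "send_rows", "payload": {"increments": [[-1, 0.001, 0, 0, 0], [-1, 0.002, 0, 0, 0], [-1, 0.002, 0, 0, 0]]}}

```text
time: 21.57
tool_pos: [0.6002, -0.1395, 0.0365]
ee_rot: [-2.746, 1.571, 2.292]
wrist_force: [-0.4, 0.6, -5.2]
width: 0.0192
```

Request:
{"api": "send_rows", "payload": {"increments": [[-0.2, 0, 0, 0, 0], [-0.2, 0, 0, 0, 0], [-0.2, 0, 0, 0, 0], [-0.2, 0, 0, 0, 0], [-0.2, 0, 0, 0, 0]]}}

```text
time: 21.98
tool_pos: [0.6008, -0.1397, 0.0375]
ee_rot: [1.05, 1.569, -0.195]
wrist_force: [0.6, 0.4, 0.2]
width: 0.0379
```

Run:
```python
from h import *
snap('wrist','w20'); plan([.598,-.14,0.113],18.7)
```

```text
t 22.03 tcp [ 0.6006 -0.1397  0.0372] jaw 18.68 toolx [ 0.001 -0.    -1.   ] w 0.0375 F [ 0.4 -0.3  0.2] j6 -0.65
turn deg ccw 0.02  other way roll 3.141
inc [-0.0758 -0.0025 -0.0005] roll -0.0004 dist 0.076
```

View pics/w20.png

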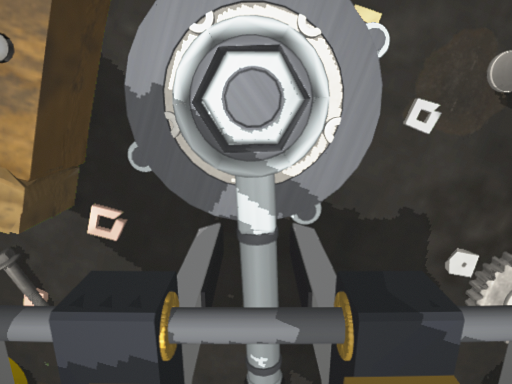

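It dropped down over the nut. Backing straight up to check and to move to the grip.

Request:
{"api": "send_rows", "payload": {"increments": [[-0.2, -0.02, 0, 0, 0], [-0.2, -0.05, 0, 0, 0], [-0.2, -0.09, 0, 0, 0], [-0.2, -0.13, 0, 0, 0], [-0.2, -0.16, 0, 0, 0]]}}

```text
time: 22.45
tool_pos: [0.6009, -0.1398, 0.2007]
ee_rot: [0.954, 1.567, -0.291]
wrist_force: [0.6, -0.4, 0.1]
width: 0.0378
```

Request:
{"api": "send_rows", "payload": {"increments": [[-0.2, 0, 0, 0.04, 0], [-0.2, 0, 0, 0.04, 0], [-0.2, 0, 0, 0.04, 0]]}}

```text
time: 22.7
tool_pos: [0.6134, -0.1789, 0.1969]
ee_rot: [0.98, 1.57, -0.267]
wrist_force: [0.1, -0.0, -0.8]
width: 0.0374
```

Run:
```python
from h import *
snap('wrist','w21'); snap('scene','s21'); plan([.598,-.14,0.113],18.7)
show('s21',240,160,400,280,5,'s21z')
```

```text
t 22.8 tcp [ 0.6127 -0.1772  0.1958] jaw 18.66 toolx [-0.001  0.001 -1.   ] w 0.0377 F [-1.1  1.  -0.2] j6 -0.7
turn deg ccw 0.04  other way roll 3.141
inc [ 0.0829 -0.0019 -0.0398] roll -0.0006 dist 0.092
```

View pics/w21.png

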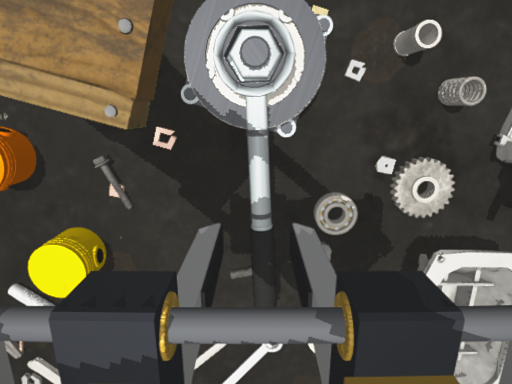

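View pics/s21z.png

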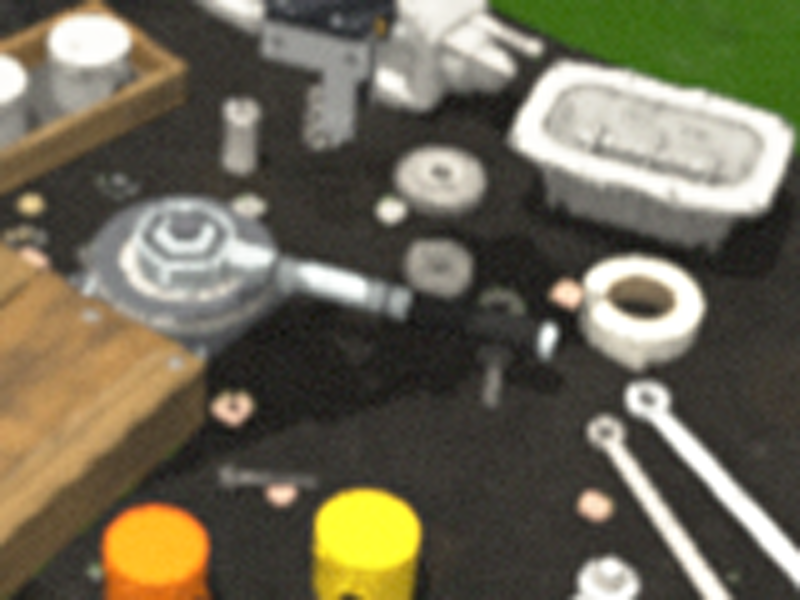

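Wrench lies fully on the nut (shaft at (256,50)), grip running down from (262,228), bolt_b's tip at (240,272) below and beside it. Measuring the handle line.

Run:
```python
from h import *
s=load('w21')
g=cv2.cvtColor(cv2.imread('pics/w21.png'),cv2.COLOR_BGR2GRAY)
r=onz(s,256,50,.0665); print('shaft',r)
P=[onz(s,*uv,.045) for uv in [(258,105),(259.5,150),(261,190),(262,222),(263.5,262),(264,295)]]
for p in P: 
    d=p-np.array([.5744,-.0683,.045]); print(np.round(p,4),round(np.hypot(*d[:2]),4),round(np.degrees(np.arctan2(d[1],d[0])),2))
t=load('s21')
show('w21',215,200,315,310,5,'w21z')
```

```text
shaft [ 0.5748852 -0.0670278  0.0665   ]
[ 0.5912 -0.1098  0.045 ] 0.0448 -67.98
[ 0.6062 -0.1497  0.045 ] 0.0874 -68.69
[ 0.6205 -0.1874  0.045 ] 0.1277 -68.85
[ 0.6324 -0.2193  0.045 ] 0.1617 -68.99
[ 0.6484 -0.2614  0.045 ] 0.2068 -69.04
[ 0.6617 -0.2988  0.045 ] 0.2465 -69.25
```

View pics/w21z.png

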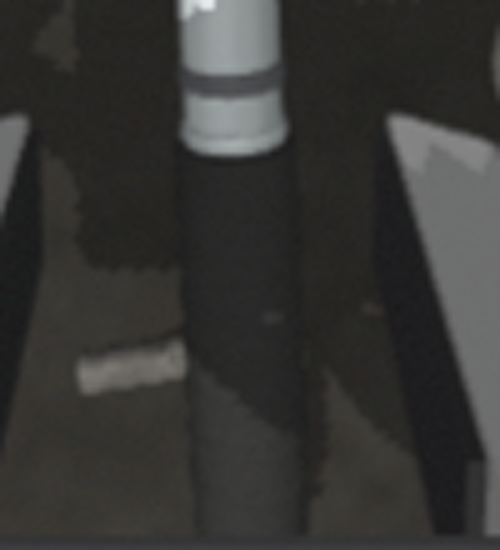

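Run:
```python
from h import *
plan([.647,-.2605,0.10],20.5); plan([.647,-.2605,0.035],20.5)
```

```text
t 22.8 tcp [ 0.6127 -0.1772  0.1958] jaw 18.66 toolx [-0.001  0.001 -1.   ] w 0.0377 F [-1.1  1.  -0.2] j6 -0.7
turn deg ccw 1.84  other way roll 3.11
inc [0.0957 0.006  0.0901] roll -0.032 dist 0.132
t 22.8 tcp [ 0.6127 -0.1772  0.1958] jaw 18.66 toolx [-0.001  0.001 -1.   ] w 0.0377 F [-1.1  1.  -0.2] j6 -0.7
turn deg ccw 1.84  other way roll 3.11
inc [0.1607 0.006  0.0902] roll -0.032 dist 0.184
```

Request:
{"api": "send_rows", "payload": {"increments": [[0, 0.01, 0.006, 0.04, -0.032], [0, 0.03, 0.006, 0.075, -0.032], [0, 0.06, 0.006, 0.09, -0.032], [0, 0.08, 0.006, 0.09, -0.032], [0, 0.085, 0.006, 0.09, -0.032]]}}

```text
time: 23.22
tool_pos: [0.6447, -0.2596, 0.1047]
ee_rot: [-2.437, 1.559, 2.633]
wrist_force: [0.7, 0.1, -1.2]
width: 0.047
```

Request:
{"api": "send_rows", "payload": {"increments": [[0, 0, 0, 0, 0], [0, 0, 0, 0, 0]]}}

```text
time: 23.38
tool_pos: [0.6478, -0.2598, 0.1123]
ee_rot: [2.054, 1.57, 0.843]
wrist_force: [0.3, -0.1, 0.6]
width: 0.0467
```

Run:
```python
from h import *
snap('wrist','w22')
plan([.647,-.2605,0.035],20.5)
s=load('w22')
for uv in []: pass
```

```text
t 23.43 tcp [ 0.6484 -0.2601  0.1138] jaw 20.59 toolx [ 0.003 -0.001 -1.   ] w 0.0469 F [ 0.3 -0.6  0.9] j6 -0.82
turn deg ccw -0.09  other way roll -3.14
inc [ 0.0788 -0.0016 -0.0002] roll 0.0015 dist 0.079
```

View pics/w22.png

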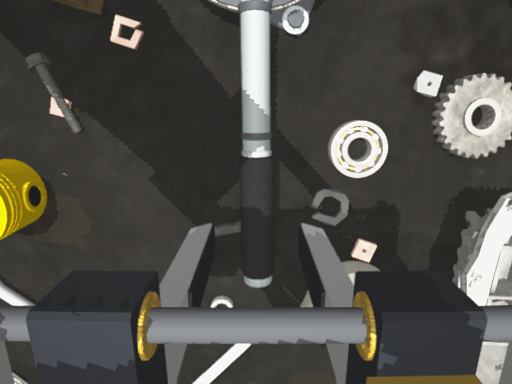

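Run:
```python
from h import *
s=load('w22'); o,tp,R=state()
for uv in [(256,100),(257,157),(258,283)]:
    p=onz(s,*uv,.045); print(np.round(p,4),np.round(R.T@(p-tp),4),np.hypot(*(p[:2]-[.5744,-.0683])))
```

```text
[ 0.6201 -0.1887  0.045 ] [ 0.0686 -0.0016 -0.0769] 0.12876797009596674
[ 0.6349 -0.2261  0.045 ] [ 0.0687 -0.0009 -0.0366] 0.1690381244835811
[ 0.6716 -0.3216  0.045 ] [ 0.0689 -0.0001  0.0656] 0.2713282857714255
```

Grip lies centred between the fingers, grasp at about 205 mm from the nut. Going down.

Request:
{"api": "send_rows", "payload": {"increments": [[0, 0.03, -0.001, 0, 0], [0, 0.055, -0.001, 0, 0], [0, 0.07, -0.001, 0, 0], [0, 0.077, -0.001, 0, 0], [0, 0.077, -0.001, 0, 0]]}}

```text
time: 23.85
tool_pos: [0.6465, -0.2603, 0.0345]
ee_rot: [-2.565, 1.57, 2.506]
wrist_force: [-0.6, 1.5, 0.5]
width: 0.0467
```

Run:
```python
from h import *
plan([.647,-.2605,0.035],20.5)
```

```text
t 23.85 tcp [ 0.6465 -0.2603  0.0345] jaw 20.56 toolx [-0.001  0.001 -1.   ] w 0.0467 F [-0.6  1.5  0.5] j6 -0.82
turn deg ccw -0.06  other way roll -3.14
inc [-0.0005  0.0004  0.0003] roll 0.0011 dist 0.001
```

Request:
{"api": "send_rows", "payload": {"increments": [[-1, 0, 0, 0, 0], [-1, 0, 0, 0, 0], [-1, 0, 0, 0, 0], [-1, 0, 0, 0, 0], [-1, 0, 0, 0, 0]]}}

```text
time: 24.27
tool_pos: [0.6476, -0.2617, 0.0362]
ee_rot: [0.733, 1.568, -0.48]
wrist_force: [1.0, -0.1, 1.0]
width: 0.0249
```

Request:
{"api": "send_rows", "payload": {"increments": [[-1, 0, 0, 0, 0], [-1, 0, 0, 0, 0]]}}

```text
time: 24.43
tool_pos: [0.6473, -0.2618, 0.0355]
ee_rot: [0.638, 1.568, -0.575]
wrist_force: [1.8, -0.2, 1.3]
width: 0.025
```

```bash
cat >> h.py <<'E'
def arc(degs,c=(.5744,-.0683)):
    """rows for clockwise turns about the nut from the present pose; measured"""
    o,tp,R=state(); r=tp[:2]-np.array(c); rad=np.hypot(*r); a0=np.arctan2(r[1],r[0])
    f=np.array(o['wrist_force']); tang=np.array([-np.sin(a0),np.cos(a0),0]); rr=np.array([np.cos(a0),np.sin(a0),0])
    print('t',round(o['time'],2),'rad',round(rad,4),'handle ang',round(np.degrees(a0),2),'z',round(tp[2],4),'jaw-90',round(np.degrees(np.arctan2(R[1,1],R[0,1]))-90,2),'w',round(o['width'],4),'F tang(ccw+)',round(f@tang,2),'rad',round(f@rr,2),'z',round(f[2],2),'T',np.round(o['wrist_torque'],2))
    for d in degs:
        a=a0-np.radians(d); p=np.array([c[0]+rad*np.cos(a),c[1]+rad*np.sin(a),tp[2]]); print(d,np.round(R.T@(p-tp),4),round(np.radians(d),4))
E
python3 - <<'E'
from h import *
arc([1,2,3,4,5,6])
E
```

```text
t 24.43 rad 0.2068 handle ang -69.35 z 0.0355 jaw-90 -69.51 w 0.025 F tang(ccw+) 1.64 rad 0.88 z 1.27 T [-0.29 -0.2  -0.05]
1 [-0.     -0.0036 -0.    ] 0.0175
2 [-0.     -0.0072 -0.0001] 0.0349
3 [-0.     -0.0108 -0.0003] 0.0524
4 [-0.     -0.0144 -0.0005] 0.0698
5 [-0.     -0.018  -0.0007] 0.0873
6 [-0.     -0.0216 -0.0011] 0.1047
```

Gripped (25 mm). Pulling clockwise along the arc, 5° per call at first, and watching the force.

Request:
{"api": "send_rows", "payload": {"increments": [[-1, 0, -0.0036, 0, 0.0175], [-1, 0, -0.0072, 0, 0.035], [-1, 0, -0.0108, -0.0003, 0.0524], [-1, 0, -0.0144, -0.0005, 0.07], [-1, 0, -0.018, -0.0007, 0.087]]}}

```text
time: 24.85
tool_pos: [0.6296, -0.2672, 0.035]
ee_rot: [1.104, 1.57, -0.198]
wrist_force: [2.9, -1.3, 2.4]
width: 0.0254
```

Run:
```python
from h import *
arc([4])
```

```text
t 24.85 rad 0.2064 handle ang -74.49 z 0.035 jaw-90 -74.6 w 0.0254 F tang(ccw+) 2.48 rad 2.01 z 2.44 T [-0.22 -0.53 -0.22]
4 [-0.     -0.0144 -0.0005] 0.0698
```

Request:
{"api": "send_rows", "payload": {"increments": [[-1, 0, -0.003, 0, 0.0145], [-1, 0, -0.006, 0, 0.029], [-1, 0, -0.009, -0.0002, 0.0436], [-1, 0, -0.012, -0.0004, 0.058]]}}

```text
time: 25.18
tool_pos: [0.6177, -0.2702, 0.0348]
ee_rot: [0.317, 1.57, -1.042]
wrist_force: [3.1, -2.6, 1.2]
width: 0.0252
```

Run:
```python
from h import *
arc([3])
```

```text
t 25.18 rad 0.2065 handle ang -77.89 z 0.0348 jaw-90 -77.89 w 0.0252 F tang(ccw+) 2.52 rad 3.21 z 1.2 T [-0.61 -0.6  -0.22]
3 [-0.     -0.0108 -0.0003] 0.0524
```

Request:
{"api": "send_rows", "payload": {"increments": [[-1, 0, -0.0025, 0.0003, 0.012], [-1, 0, -0.005, 0.0004, 0.024], [-1, 0, -0.0075, 0.0003, 0.036], [-1, 0, -0.01, 0.0002, 0.048]]}}

```text
time: 25.52
tool_pos: [0.6082, -0.2723, 0.0348]
ee_rot: [0.865, 1.57, -0.542]
wrist_force: [3.9, -3.1, 1.5]
width: 0.0254
```

Run:
```python
from h import *
arc([3])
```

```text
t 25.52 rad 0.2068 handle ang -80.58 z 0.0348 jaw-90 -80.61 w 0.0254 F tang(ccw+) 3.39 rad 3.71 z 1.49 T [-0.58 -0.8  -0.17]
3 [-0.     -0.0108 -0.0003] 0.0524
```

Request:
{"api": "send_rows", "payload": {"increments": [[-1, 0, -0.0025, 0.0005, 0.012], [-1, 0, -0.005, 0.001, 0.024], [-1, 0, -0.0075, 0.001, 0.036]]}}

```text
time: 25.77
tool_pos: [0.6008, -0.2734, 0.0346]
ee_rot: [2.947, 1.569, 1.504]
wrist_force: [4.0, 0.8, 2.2]
width: 0.0249
```

Run:
```python
from h import *
arc([3])
```

```text
t 25.77 rad 0.2068 handle ang -82.66 z 0.0346 jaw-90 -82.67 w 0.0249 F tang(ccw+) 4.03 rad -0.33 z 2.16 T [-0.04 -0.72 -0.19]
3 [-0.     -0.0108 -0.0003] 0.0524
```

Request:
{"api": "send_rows", "payload": {"increments": [[-1, 0, -0.002, 0, 0.01], [-1, 0, -0.004, 0, 0.02], [-1, 0, -0.006, 0, 0.03]]}}

```text
time: 26.02
tool_pos: [0.5948, -0.2741, 0.0345]
ee_rot: [-3.046, 1.569, 1.764]
wrist_force: [2.7, 1.0, 2.6]
width: 0.0254
```

Run:
```python
from h import *
arc([3])
```

```text
t 26.02 rad 0.2068 handle ang -84.35 z 0.0345 jaw-90 -84.36 w 0.0254 F tang(ccw+) 2.83 rad -0.72 z 2.65 T [ 0.22 -0.65 -0.2 ]
3 [ 0.     -0.0108 -0.0003] 0.0524
```

Request:
{"api": "send_rows", "payload": {"increments": [[-1, 0, -0.002, 0, 0.01], [-1, 0, -0.004, 0, 0.02], [-1, 0, -0.006, 0, 0.03]]}}

```text
time: 26.27
tool_pos: [0.5887, -0.2747, 0.0345]
ee_rot: [-2.981, 1.569, 1.8]
wrist_force: [3.0, 2.4, 2.2]
width: 0.0251
```

Run:
```python
from h import *
arc([3]); snap('wrist','w23')
```

```text
t 26.27 rad 0.2069 handle ang -86.03 z 0.0345 jaw-90 -86.08 w 0.0251 F tang(ccw+) 3.2 rad -2.22 z 2.16 T [ 0.5  -0.56 -0.18]
3 [ 0.     -0.0108 -0.0003] 0.0524
```

View pics/w23.png

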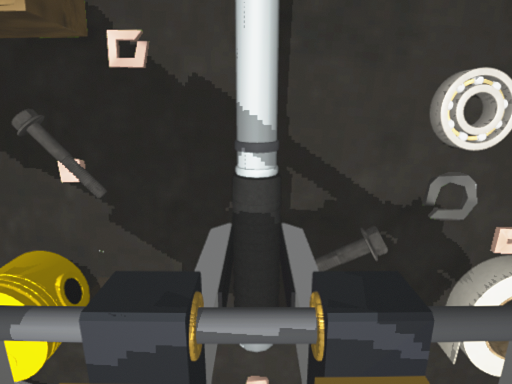

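Request:
{"api": "send_rows", "payload": {"increments": [[-1, 0, -0.002, -0.0004, 0.01], [-1, 0, -0.004, -0.0006, 0.02], [-1, 0, -0.006, -0.0007, 0.03]]}}

```text
time: 26.57
tool_pos: [0.5827, -0.275, 0.0345]
ee_rot: [-2.739, 1.57, 2.011]
wrist_force: [2.7, 1.3, 1.9]
width: 0.0254
```

Run:
```python
from h import *
arc([3])
```

```text
t 26.57 rad 0.2069 handle ang -87.69 z 0.0345 jaw-90 -87.81 w 0.0254 F tang(ccw+) 2.76 rad -1.15 z 1.87 T [ 0.47 -0.59 -0.05]
3 [ 0.     -0.0108 -0.0003] 0.0524
```

Request:
{"api": "send_rows", "payload": {"increments": [[-1, 0, -0.002, -0.0002, 0.01], [-1, 0, -0.004, -0.0003, 0.02], [-1, 0, -0.006, -0.0004, 0.03]]}}

```text
time: 26.82
tool_pos: [0.5767, -0.2751, 0.0346]
ee_rot: [-1.779, 1.571, 2.942]
wrist_force: [3.1, 1.5, 1.3]
width: 0.0251
```

Run:
```python
from h import *
arc([3])
```

```text
t 26.82 rad 0.2068 handle ang -89.36 z 0.0346 jaw-90 -89.54 w 0.0251 F tang(ccw+) 3.12 rad -1.44 z 1.26 T [ 0.38 -0.54 -0.05]
3 [ 0.     -0.0108 -0.0002] 0.0524
```

Request:
{"api": "send_rows", "payload": {"increments": [[-1, 0, -0.002, -0.0002, 0.01], [-1, 0, -0.004, -0.0003, 0.02], [-1, 0, -0.006, -0.0004, 0.03]]}}

```text
time: 27.07
tool_pos: [0.5707, -0.275, 0.0347]
ee_rot: [-0.085, 1.57, -1.677]
wrist_force: [2.7, 0.6, 1.9]
width: 0.025
```

Run:
```python
from h import *
arc([3])
```

```text
t 27.07 rad 0.2068 handle ang -91.03 z 0.0347 jaw-90 -91.27 w 0.025 F tang(ccw+) 2.7 rad -0.67 z 1.92 T [ 0.18 -0.52 -0.01]
3 [ 0.     -0.0108 -0.0002] 0.0524
```

Request:
{"api": "send_rows", "payload": {"increments": [[-1, 0, -0.002, -0.0001, 0.009], [-1, 0, -0.004, -0.0002, 0.018], [-1, 0, -0.006, -0.0003, 0.028]]}}

```text
time: 27.32
tool_pos: [0.5647, -0.2748, 0.0347]
ee_rot: [0.137, 1.57, -1.484]
wrist_force: [2.6, -0.0, 0.8]
width: 0.0252
```

Run:
```python
from h import *
arc([3])
```

```text
t 27.32 rad 0.2067 handle ang -92.68 z 0.0347 jaw-90 -92.87 w 0.0252 F tang(ccw+) 2.59 rad -0.1 z 0.8 T [-0.05 -0.47 -0.11]
3 [-0.     -0.0108 -0.0002] 0.0524
```

Request:
{"api": "send_rows", "payload": {"increments": [[-1, 0, -0.002, -0.0001, 0.009], [-1, 0, -0.004, -0.0002, 0.018], [-1, 0, -0.006, -0.0003, 0.028]]}}

```text
time: 27.57
tool_pos: [0.5588, -0.2744, 0.0347]
ee_rot: [0.183, 1.57, -1.466]
wrist_force: [3.4, -1.5, 0.7]
width: 0.0252
```

Run:
```python
from h import *
arc([3])
```

```text
t 27.57 rad 0.2067 handle ang -94.33 z 0.0347 jaw-90 -94.48 w 0.0252 F tang(ccw+) 3.46 rad 1.28 z 0.74 T [-0.33 -0.51 -0.16]
3 [-0.     -0.0108 -0.0003] 0.0524
```

Request:
{"api": "send_rows", "payload": {"increments": [[-1, 0, -0.002, 0, 0.01], [-1, 0, -0.004, 0.0002, 0.02]]}}

```text
time: 27.73
tool_pos: [0.5548, -0.2741, 0.0348]
ee_rot: [0.321, 1.57, -1.348]
wrist_force: [3.0, -1.7, 1.2]
width: 0.0253
```

Run:
```python
from h import *
arc([3])
```

```text
t 27.73 rad 0.2067 handle ang -95.44 z 0.0348 jaw-90 -95.62 w 0.0253 F tang(ccw+) 3.19 rad 1.36 z 1.17 T [-0.28 -0.51 -0.09]
3 [-0.     -0.0108 -0.0002] 0.0524
```

Request:
{"api": "send_rows", "payload": {"increments": [[-1, 0, -0.002, 0.0001, 0.01], [-1, 0, -0.004, 0.0002, 0.02]]}}

```text
time: 27.9
tool_pos: [0.5508, -0.2736, 0.0347]
ee_rot: [0.37, 1.571, -1.319]
wrist_force: [3.0, -1.7, 1.2]
width: 0.0252
```

Run:
```python
from h import *
arc([3])
```

```text
t 27.9 rad 0.2067 handle ang -96.56 z 0.0347 jaw-90 -96.76 w 0.0252 F tang(ccw+) 3.13 rad 1.33 z 1.16 T [-0.29 -0.51 -0.13]
3 [-0.     -0.0108 -0.0002] 0.0524
```

Run:
```python
from h import *
snap('scene','s24'); snap('top','t24'); show('s24',235,165,375,265,5.6,'s24z')
a=cv2.imread('pics/t24.png')[150:290,220:380]; cv2.imwrite('pics/t24z.png',cv2.resize(a,None,fx=4.5,fy=4.2,interpolation=cv2.INTER_CUBIC))
```

```text
(no output)
```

View pics/s24z.png

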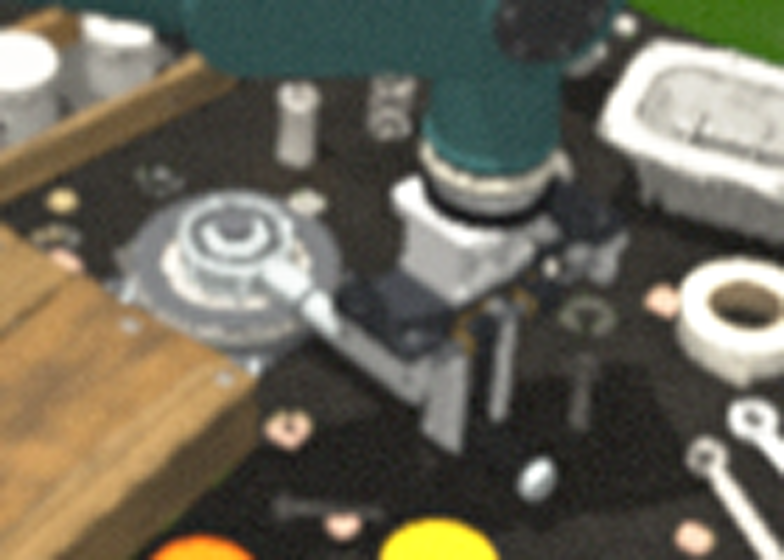

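View pics/t24z.png

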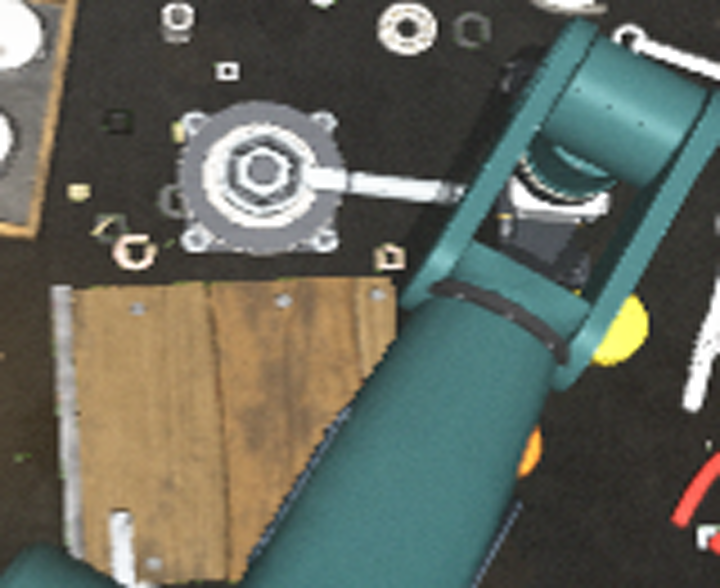

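Ring still seated on the nut, and nothing has been disturbed. Continuing.

Request:
{"api": "send_rows", "payload": {"increments": [[-1, 0, -0.002, 0.0001, 0.01], [-1, 0, -0.004, 0.0002, 0.02]]}}

```text
time: 28.17
tool_pos: [0.547, -0.2732, 0.0347]
ee_rot: [1.92, 1.571, 0.212]
wrist_force: [2.9, -1.4, 1.2]
width: 0.0249
```

Run:
```python
from h import *
arc([3])
```

```text
t 28.17 rad 0.2067 handle ang -97.62 z 0.0347 jaw-90 -97.89 w 0.0249 F tang(ccw+) 3.05 rad 1.04 z 1.19 T [-0.33 -0.44 -0.05]
3 [-0.     -0.0108 -0.0002] 0.0524
```

Request:
{"api": "send_rows", "payload": {"increments": [[-1, 0, -0.002, 0.0001, 0.01], [-1, 0, -0.004, 0.0002, 0.018]]}}

```text
time: 28.33
tool_pos: [0.5435, -0.2727, 0.0348]
ee_rot: [1.812, 1.569, 0.085]
wrist_force: [4.6, -2.2, 1.3]
width: 0.0249
```

Run:
```python
from h import *
arc([3])
```

```text
t 28.33 rad 0.2067 handle ang -98.59 z 0.0348 jaw-90 -98.92 w 0.0249 F tang(ccw+) 4.82 rad 1.47 z 1.29 T [-0.23 -0.87 -0.03]
3 [-0.     -0.0108 -0.0002] 0.0524
```

Force is climbing to 4.8 N, so the nut is seating. Small steps now.

Request:
{"api": "send_rows", "payload": {"increments": [[-1, 0, -0.0015, 0, 0.007], [-1, 0, -0.003, 0, 0.014]]}}

```text
time: 28.5
tool_pos: [0.5411, -0.2723, 0.035]
ee_rot: [1.663, 1.568, -0.077]
wrist_force: [5.8, -1.1, 0.1]
width: 0.025
```

Run:
```python
from h import *
arc([3])
```

```text
t 28.5 rad 0.2067 handle ang -99.28 z 0.035 jaw-90 -99.7 w 0.025 F tang(ccw+) 5.93 rad 0.16 z 0.11 T [-0.36 -1.13  0.02]
3 [-0.     -0.0108 -0.0002] 0.0524
```

Request:
{"api": "send_rows", "payload": {"increments": [[-1, 0, -0.0015, 0, 0.007], [-1, 0, -0.003, 0, 0.014]]}}

```text
time: 28.67
tool_pos: [0.5387, -0.2719, 0.0352]
ee_rot: [1.598, 1.567, -0.156]
wrist_force: [7.3, -1.7, 0.4]
width: 0.0251
```

Run:
```python
from h import *
arc([3])
```

```text
t 28.67 rad 0.2067 handle ang -99.94 z 0.0352 jaw-90 -100.49 w 0.0251 F tang(ccw+) 7.52 rad 0.41 z 0.37 T [-0.29 -1.26  0.06]
3 [-0.     -0.0108 -0.0002] 0.0524
```

Request:
{"api": "send_rows", "payload": {"increments": [[-1, 0, -0.0015, 0, 0.006], [-1, 0, -0.003, 0, 0.012]]}}

```text
time: 28.83
tool_pos: [0.5365, -0.2715, 0.0354]
ee_rot: [1.579, 1.565, -0.186]
wrist_force: [8.0, -2.5, -0.1]
width: 0.0256
```

Run:
```python
from h import *
arc([3])
```

```text
t 28.83 rad 0.2067 handle ang -100.58 z 0.0354 jaw-90 -101.17 w 0.0256 F tang(ccw+) 8.36 rad 1.03 z -0.07 T [-0.41 -1.49  0.03]
3 [-0.0001 -0.0108 -0.0002] 0.0524
```

Request:
{"api": "send_rows", "payload": {"increments": [[-1, 0, -0.0015, 0, 0.006], [-1, 0, -0.0025, 0, 0.01]]}}

```text
time: 29.0
tool_pos: [0.534, -0.271, 0.0354]
ee_rot: [1.573, 1.565, -0.203]
wrist_force: [7.8, -2.1, -1.6]
width: 0.0254
```

Run:
```python
from h import *
arc([3])
```

```text
t 29.0 rad 0.2067 handle ang -101.27 z 0.0354 jaw-90 -101.75 w 0.0254 F tang(ccw+) 8.09 rad 0.57 z -1.6 T [-0.37 -1.5   0.01]
3 [-0.0001 -0.0108 -0.0002] 0.0524
```

Request:
{"api": "send_rows", "payload": {"increments": [[-1, 0, -0.0015, 0, 0.007], [-1, 0, -0.003, 0, 0.014]]}}

```text
time: 29.17
tool_pos: [0.531, -0.2704, 0.0354]
ee_rot: [1.594, 1.565, -0.196]
wrist_force: [7.4, -1.7, 0.9]
width: 0.0255
```

Run:
```python
from h import *
arc([3])
```

```text
t 29.17 rad 0.2067 handle ang -102.13 z 0.0354 jaw-90 -102.56 w 0.0255 F tang(ccw+) 7.62 rad 0.1 z 0.86 T [-0.36 -1.45 -0.01]
3 [-0.0001 -0.0108 -0.0002] 0.0524
```

Force is now falling (8.4 → 8.1 → 7.6) while the handle follows freely: it has clicked over. One last 2 mm for certainty (about 7 mm of the allowed 28), then ease back.

Request:
{"api": "send_rows", "payload": {"increments": [[-1, 0, -0.001, 0, 0.005], [-1, 0, -0.002, 0, 0.01], [-1, 0, -0.002, 0, 0.01]]}}

```text
time: 29.42
tool_pos: [0.5287, -0.2699, 0.0353]
ee_rot: [1.622, 1.566, -0.178]
wrist_force: [7.7, -0.8, -0.7]
width: 0.025
```

Run:
```python
from h import *
arc([-1,-3])
```

```text
t 29.42 rad 0.2067 handle ang -102.79 z 0.0353 jaw-90 -103.13 w 0.025 F tang(ccw+) 7.7 rad -0.94 z -0.69 T [-0.35 -1.27  0.  ]
-1 [ 0.      0.0036 -0.0001] -0.0175
-3 [ 0.0001  0.0108 -0.0003] -0.0524
```

Request:
{"api": "send_rows", "payload": {"increments": [[-1, 0, 0.0025, 0, -0.012], [-1, 0, 0.005, 0, -0.024], [-1, 0, 0.0075, -0.0001, -0.036], [-1, 0, 0.01, -0.0002, -0.048], [-1, 0, 0.0125, -0.0004, -0.06]]}}

```text
time: 29.83
tool_pos: [0.5399, -0.2721, 0.0349]
ee_rot: [1.75, 1.569, 0.011]
wrist_force: [2.7, -1.8, 1.3]
width: 0.0254
```

Run:
```python
from h import *
arc([-1,-3])
```

```text
t 29.83 rad 0.2067 handle ang -99.62 z 0.0349 jaw-90 -99.66 w 0.0254 F tang(ccw+) 3.0 rad 1.31 z 1.33 T [-0.23 -0.52 -0.18]
-1 [ 0.      0.0036 -0.    ] -0.0175
-3 [ 0.      0.0108 -0.0003] -0.0524
```

Request:
{"api": "send_rows", "payload": {"increments": [[-1, 0, 0.002, 0, -0.009], [-1, 0, 0.004, 0, -0.018], [-1, 0, 0.006, 0, -0.027]]}}

```text
time: 30.08
tool_pos: [0.5436, -0.2727, 0.0343]
ee_rot: [-1.863, 1.567, 2.708]
wrist_force: [-0.1, -0.1, 3.0]
width: 0.0252
```

Run:
```python
from h import *
arc([-1,-3])
```

```text
t 30.08 rad 0.2067 handle ang -98.57 z 0.0343 jaw-90 -98.13 w 0.0252 F tang(ccw+) -0.07 rad 0.13 z 3.01 T [ 0.04  0.21 -0.31]
-1 [-0.      0.0036 -0.    ] -0.0175
-3 [-0.      0.0108 -0.0002] -0.0524
```

Load is off. Releasing and lifting clear.

Request:
{"api": "send_rows", "payload": {"increments": [[0, 0, 0, 0, 0], [0, 0, 0, 0, 0], [0, 0, 0, 0, 0], [0, 0, 0, 0, 0], [0, 0, 0, 0, 0]]}}

```text
time: 30.5
tool_pos: [0.5445, -0.273, 0.0341]
ee_rot: [-1.998, 1.57, 2.573]
wrist_force: [-0.1, -0.2, -0.2]
width: 0.0471
```

Request:
{"api": "send_rows", "payload": {"increments": [[0, -0.01, 0, 0, 0], [0, -0.03, 0, 0, 0], [0, -0.06, 0, 0, 0], [0, -0.1, 0, 0, 0], [0, -0.14, 0, 0, 0]]}}

```text
time: 30.92
tool_pos: [0.5442, -0.2727, 0.1758]
ee_rot: [-2.015, 1.569, 2.556]
wrist_force: [0.9, -0.9, 0.6]
width: 0.0473
```

Request:
{"api": "send_rows", "payload": {"increments": [[0, -0.03, 0, 0.02, 0], [0, -0.03, 0, 0.02, 0], [0, -0.03, 0, 0.02, 0]]}}

```text
time: 31.17
tool_pos: [0.5431, -0.2944, 0.2085]
ee_rot: [1.136, 1.564, -0.578]
wrist_force: [0.1, -0.1, -0.7]
width: 0.0468
```

Run:
```python
from h import *
snap('wrist','w25'); snap('scene','s25'); print(robot.get_obs()['time'],robot.get_obs()['wrist_force'],state()[1])
show('s25',235,140,395,260,5,'s25z')
```

```text
31.2667 [ 0.24651753 -0.44799624 -0.55497622] [ 0.54158482 -0.29252893  0.20355783]
```

View pics/w25.png

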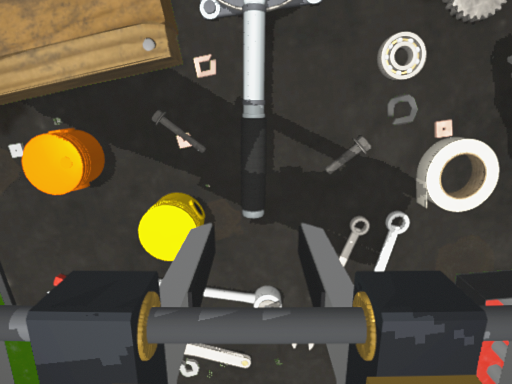

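View pics/s25z.png

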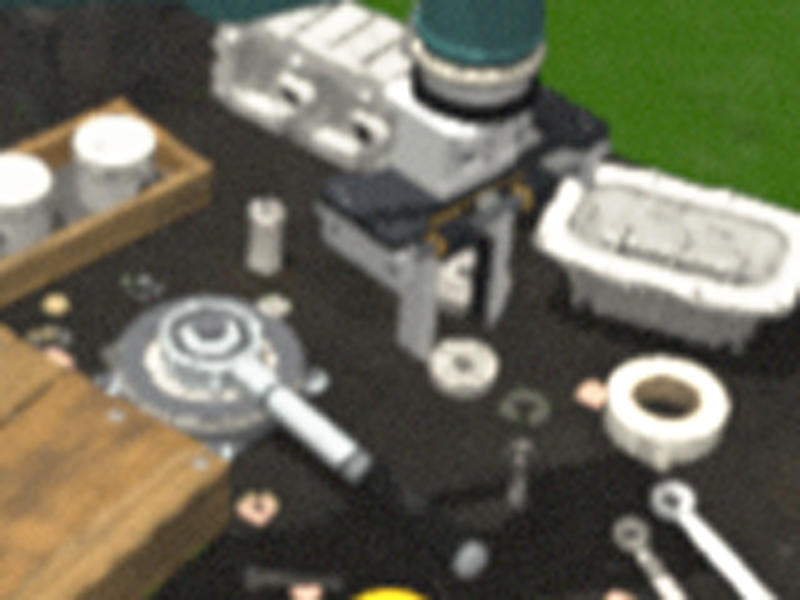

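Request:
{"api": "send_rows", "payload": {"increments": [[0, -0.01, 0, -0.04, 0], [0, -0.01, 0, -0.08, 0], [0, -0.01, 0, -0.1, 0], [0, -0.01, 0, -0.1, 0], [0, -0.01, 0, -0.1, 0]]}}

```text
time: 31.68
tool_pos: [0.5556, -0.1924, 0.2124]
ee_rot: [-1.755, 1.567, 2.818]
wrist_force: [0.1, -0.6, 0.9]
width: 0.0472
```

Run:
```python
from h import *
snap('wrist','w26'); show('w26',170,0,350,150,4,'w26z')
```

```text
(no output)
```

View pics/w26z.png

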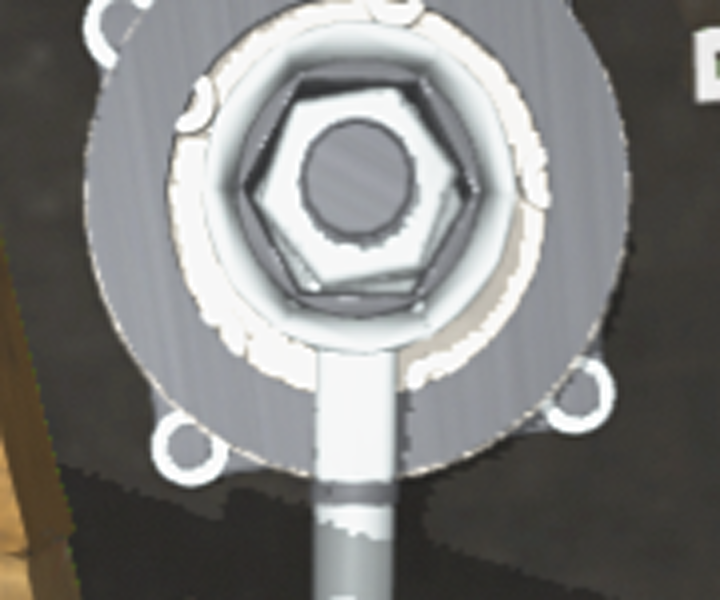

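Run:
```python
from h import *
s=load('w26')
L=[(290,98),(413,90),(458,180),(437,270),(320,287),(264,195)]
P=np.array([onz(s,170+x/4,y/4,.0572)[:2] for x,y in L]); c=P.mean(0); d=P-c
a=np.degrees(np.arctan2(d[:,1],d[:,0])); print(c,np.round(np.hypot(*d.T)*1e3,1),np.round(a%60,1))
H=[(292,80),(418,78),(474,190),(412,302),(300,305),(245,188)]
P=np.array([onz(s,170+x/4,y/4,.0545)[:2] for x,y in H]); c=P.mean(0); d=P-c
a=np.degrees(np.arctan2(d[:,1],d[:,0])); print('hole',c,np.round(np.hypot(*d.T)*1e3,1),np.round(a%60,1))
p1=onz(s,170+355/4,370/4,.045);p2=onz(s,170+354/4,590/4,.045);e=p2-p1;print('handle',np.degrees(np.arctan2(e[1],e[0])))
print('shaft',onz(s,170+357/4,182/4,.0665))
```

```text
[ 0.57588053 -0.06964382] [25.4 23.6 21.7 24.9 24.1 23. ] [ 3.2 53.9 56.2  5.4 57.1 56. ]
hole [ 0.57425326 -0.0699204 ] [28.2 28.1 27.2 27.7 28.5 25.9] [53.7 52.3 52.8 50.1 54.  50.1]
handle -98.19090197856988
shaft [ 0.57427969 -0.06971504  0.0665    ]
```

Nut orientation has gone from 18.7° to about −1° (mod 60), roughly the full turn to its seat. The hole is square to the handle at −98°, so the click has snapped back, and the ring is centred within 1 mm. One last look from above, then hand in.

Run:
```python
from h import *
snap('top','t27'); show('top0',170,120,370,270,2,'ta');
a=cv2.imread('pics/top0.png')[120:270,180:370];b=cv2.imread('pics/t27.png')[120:270,180:370]
cv2.imwrite('pics/t27z.png',cv2.resize(np.hstack([a,b]),None,fx=2.1,fy=2.1,interpolation=cv2.INTER_CUBIC))
```

```text
(no output)
```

View pics/t27z.png

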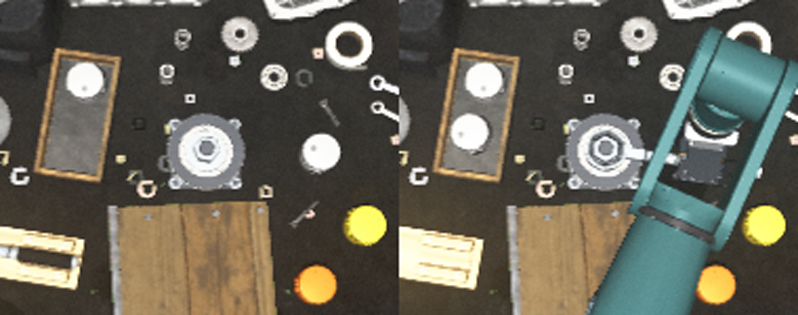

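Both pistons stand in the tray, the bystanders in view are unmoved, and the wrench lies on the nut. Handing in.

Run:
```python
from h import *
o=robot.get_obs(); print(o['time'],np.abs(o['qvel']).max(),o['wrist_force']); print(robot.close_job())
```

```text
31.7833 0.018655964347703415 [-0.37245495 -1.45515428 -0.18394901]
the job is handed in; nothing more can be done
None
```

The job is handed in after about 32 s of the 72 s allowed. All my checks point to success, but no verdict is reported.

**What I did**
- **Piston:** I stood piston_a in the free half of the tray beside piston_b.
- **Wrench onto the nut:** My first lift, at about 85 mm from the ring, let the wrench tip some 40° nose-down. I set it back in the rest, took it again at about 76 mm, lowered the ring over the nut and let go.
- **Tightening:** I took the grip at about 205 mm and pulled clockwise. The force stayed at about 3 N until the nut seated. It then rose to 8.4 N and dropped to about 7.7 N while the handle moved freely.
- **Stopping:** I stopped about 8 mm of grip travel past the peak, or roughly 0.04 rad (the limit is 0.13 rad). I then eased to zero force, let go and backed off.

**What the last pictures showed**
- The ring is down on the nut, centred within about 1 mm.
- The hole is in line with the handle, so the wrench has snapped back.
- The nut has turned about 17–20° from where it started, which is the full turn to its seat.
- Both pistons stand in the tray, and every bystander I could see had not moved.

**Checks that disagreed or were loose**
- My nut angle is only good to a few degrees; it came out at 20°, against the 17° possible.
- After the click, the force fell only slightly and the readings were noisy, so the click rests on the force levelling off rather than on a sharp drop.
- The arm hid part of the bench in the last top view. I checked bolt_a, bolt_b and the bearing only by eye in the wrist picture; I never located the ratchet.

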